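# Seat a conveyor roller in the V-rests and close the hold-down

### The job

Take the thick roller from the blue rack and lower it gently, in your grip, into the two V-rests of the fixture until you feel it settle on them (how high they are set is not known), never dropping or ramming it. Make it sit with its end butted against the end stop and let go; then take the hold-down's cross-bar, guide the arm over and down until its foot rests gently on the roller, and let go. Leave the thin roller, the parts bin and the wrench as they are.

Things in the scene. Friction and masses are not known exactly. Their poses are not given: they have to be found in the camera images.
- roller_center (a point): Centre of the thick steel roller to load: body 38 mm in diameter, 124 mm long, plus a 12 mm thick stub axle 8 mm long at each end: 140 mm overall, 0.28 to 0.52 kg. Its y axis is the roller's axis (either way round); x, z turn as it rolls. At the start it lies level in a groove of the rack, centre 41 mm above the table, resting near its ends: its middle 70 mm is free for fingers.
- roller: The same thick roller as a body; its origin is its centre, its y axis the roller's axis.
- thin_roller_center (a point): Centre of the thin roller, 24 mm in diameter, 140 mm overall, in the rack's other groove, 94 mm from the thick one, centre 31 mm above the table. Bystander. Its y axis is its own axis.
- rack: Blue plastic rack, fixed, 200 x 125 mm, with two parallel V-grooves along its y axis, at x = -47 and +47 mm; either may hold the thick roller. Origin at the centre of its underside, on the table. Under the rollers' middles there is only its 4 mm floor.
- fixture: Steel roller fixture, fixed to the table. Origin on the table under the middle of the seated roller; z up; the roller must lie along its y axis, above its origin. Base plate x from -50 to 50, y from -145 to 75 mm, 8 mm thick. At its -y end are the end stop and the hinge of the hold-down; the +y end is free.
- jack (a point): On the base plate (8 mm above the table) under the two upward-opening 90-degree V-rests: each 16 mm thick, mouth 56 mm wide, 28 mm deep, at fixture y = -45 and +45 mm; between them a 74 mm gap for fingers, its floor 3 mm below the V bottoms. They stand on a screw jack: V bottoms 40 to 60 mm above the table, not measured, fixed during the work.
- seat_mid (a point): Middle height of where the seated roller's centre can be, at fixture (0, 0, 77 mm). The seated centre is 27 mm above the V bottoms, so anywhere from 67 to 87 mm above the table: to be found by feel.
- stop (a point): Middle of the end stop's face, at fixture (0, -70, 80 mm): a vertical steel face 36 mm wide, up to 100 mm above the table, facing fixture +y. When the roller's stub end touches it the roller's centre is at fixture y = 0.
- hinge (a point): Middle of the hold-down's hinge axis, behind the end stop at fixture (0, -100, 130 mm). The axis runs along the fixture's x. Two cheeks beside it reach 12 mm higher and 25 mm to each side.
- holddown (a joint): Angle of the hold-down arm, rad: 0 = level, pointing to fixture +y over the roller; grows as it lifts; starts open, leaning back on its limit, about 1.9. Swings freely without spring; 0.35 kg; past upright (1.57) it falls by its own weight, hard if not held; that weight alone holds the roller. It meets the seated roller between -0.25 and +0.25.
- foot: Centre of the hold-down's round rubber foot (radius 8 mm, turns slightly on its pin): 60 mm from the hinge along the arm and 24 mm below the arm's line when the arm is level. It comes down on the roller's top, near the V-rest beside the stop.
- bar_grip (a point): Grip point on the hold-down's cross-bar: steel, 12 mm thick, 120 mm long, parallel to the fixture's x axis, 108 mm from the hinge at the arm's end, so moving on a 108 mm circle about it. The point is on the bar's axis, 34 mm to fixture -x of the middle of the 16 mm wide arm, 26 mm from the bar's end. The bar can turn between finger pads as it is led round.
- parts_bin: Open blue bin, 150 x 110 x 65 mm, with small steel parts. Bystander. Origin at the centre of its underside.
- wrench: Steel wrench, 170 mm long, lying flat on the table along its x axis. Bystander.
Mind the look-alikes: they are no part of the job. What is shaped like the roller but purple is not meant.

How it is judged (in metres and radians):
On the way, in this order (a step that is already met when the one before it is completed fails the run):
1. the roller, still gripped, rests in the V-rests, in line with them (contact force between roller and fixture above 1 N and contact force between the fingers and roller above 2 N and x of roller_center in the frame of fixture between -0.004 and 0.004 m and angle between the y axis of roller_center and the y axis of fixture, either way round below 0.06 rad and value of joint holddown above 1.4 rad), for 0.2 s.
2. the roller lies seated and centred in the V-rests, end against the stop, let go, hold-down still open (x of roller_center in the frame of fixture between -0.0025 and 0.0025 m and z of roller_center in the frame of fixture between 0.06 and 0.094 m and angle between the y axis of roller_center and the y axis of fixture, either way round below 0.04 rad and y of roller_center in the frame of fixture between -0.003 and 0.002 m and contact force between the fingers and roller below 0.1 N and value of joint holddown above 1.4 rad), for 0.1 s.
At the end, for the whole second after the job is handed in: The thick roller rests in both V-rests, centred across them within 2.5 mm and in line with them within 0.04 rad, its end against the stop (within 2 mm), at rest; the hold-down's foot rests on it with more than 1 N; everything is released (x of roller_center in the frame of fixture between -0.0025 and 0.0025 m and z of roller_center in the frame of fixture between 0.06 and 0.094 m and angle between the y axis of roller_center and the y axis of fixture, either way round below 0.04 rad and y of roller_center in the frame of fixture between -0.003 and 0.002 m and contact force between foot and roller above 1 N and value of joint holddown below 0.32 rad and linear speed of roller below 0.01 m/s and contact force between the fingers and roller below 0.1 N); the robot touches nothing.
It fails at once if while gripped, the roller (or the fingers holding it) is pressed on the fixture with more than 35 N (contact force between the fingers and roller above 0.5 N and contact force between any of roller, the fingers and fixture above 35 N).
It fails at once if the roller is dropped, rammed or pressed on the fixture, or struck or squeezed by the hold-down (more than 60 N between roller and fixture) (contact force between roller and fixture above 60 N).
It fails at once if the thin roller is moved more than 15 mm (distance of thin_roller_center from where it was at the start of the episode above 0.015 m).
It fails at once if the parts bin is moved more than 15 mm (distance of parts_bin from where it was at the start of the episode above 0.015 m).
It fails at once if the wrench is moved more than 15 mm (distance of wrench from where it was at the start of the episode above 0.015 m).
It also fails if it takes over 72 s, if anything falls off the work surface, if the arm or the gripper's body presses on something with over 40 N, if the wrist force passes 120 N, or if a joint passes its speed limit or range.

### The arm

A 6-joint arm with a two-finger parallel gripper is mounted at the origin on the work surface. World frame = base frame: x ahead of the robot, y to its left, z up, the work surface at z = 0. Lengths are in mm, angles in rad, forces in N, time in s.
With the tool pointing down it reaches from about 350 to 875 mm from the base axis. Payload 4.2 kg.
Tool frame: the origin (TCP) lies at the very end of the fingers, on their centre line; the grasp point (between the pads) lies 19 mm behind it; z points along the fingers, y is the direction in which the jaws open and shut (so a half turn about z gives the same grasp; the last joint's range is limited). The gripper opens to 85 mm and grips with 20 to 120 N. Pads are 22 mm wide; open, the fingers measure 114 mm over their backs; the gripper's body (76 mm by 85 mm) begins 54 mm behind the grasp point. The pads swing forward as they close: fully open they stand 13 mm farther back than shut.
Start: joints at [-0.964, 0.385, 0.008, 0, -1.194, -0.259], TCP at [213.033, -587.551, 231.312] pointing down, gripper open.
Joint ranges: [-3.14, 3.14], [-1.21, 2.06], [-1.07, 1.41], [-3.16, 2.05], [-2.99, -0.16], [-3.1, 3.1]. Speed limits (rad/s): [2.79, 2.79, 3.14, 3.14, 3.14, 3.14].

### API

Orientations are given as a unit quaternion [x, y, z, w].
In Python, from bench import read_state, get_image, camera_params, job_done gives the robot as it stands.
- The arm moves only by the tool send_rows, never from a script. Its arguments are lists of equal length, an entry for each row: "translation": the shift along the tool's x, y, z in m, a list of three; "yaw": the turn about the tool's z in degrees; "fingers": the closure in counts, from 0 (fully open) to 255 (shut). A call has 1 to 12 rows; each row is the pose to reach, as a shift and turn from the pose measured when the call began, along the tool's axes at that moment; what a row does not reach only later rows make up. A row lasts 1/10 s, in which the tool goes at most 50 mm and 8.59 degrees, less where a joint would pass 70% of its speed; a pose out of reach is approached as far as the arm can. A call with a gripper value outside its range is refused whole. The fingers move at their own pace and stop on an object; the grip force is fixed at half the most. Time passes only in rows, so rows that repeat a pose let the fingers close. It gives the time, the measured TCP pose, the force and the opening at its end, in the units of the state.
- read_state(): the state, without advancing time (a new reading comes with each control period).
- get_image(name): name is "scene" or "side" or "wrist"; returns the picture (384x512x3 uint8, blue, green, red); there is no depth.
- camera_params(name): a dict with "mtx" (3x3 intrinsics, pixels), "rvec" (rotation vector, rad) and "tvec" (3), from world to camera coordinates, as OpenCV has them; the wrist camera has in their place "tool_from_camera" (4x4, takes a point from camera to tool coordinates, whose origin is the TCP and whose axes are the flange's). Camera axes: x right, y down, z forward; pixel columns grow to the right and rows downward; lengths in mm; the calibration is good to about 2 mm. A picture is of the moment at which its call begins: read the wrist's pose just before it. camera_params takes no time and is no camera call.
- job_done(): hands the job in, once; it reports no verdict.
The state is a dict: "clock": time; "joints": joint angles; "joint_vel": joint speeds; "joint_efforts": joint torques, N m; "position": TCP position; "ee_rot": TCP orientation; "contact_force": force on the tool from outside, world axes, zero at the start; "wrist_torque": the same for the moment, N m; "gripper_width": finger opening in mm.
Only numpy, scipy, OpenCV 4.12 (cv2) and the standard library are available. Lean on these libraries where they do the work, as an engineer would, in place of code of your own. Each camera call takes 0.05 s, during which the arm holds its last target.

## Working session

There is one attempt and no reset: what is moved stays moved. The work goes in short steps, Python scripts to look and compute and a tool call to move; the robot and the scene stay as the last step left them, time stands still between calls to the robot, and variables do not carry over. Pictures are saved under pics/ and viewed, and the job is handed in when it is done.

Besides the shell and the picture viewer there is one more tool, called after ">>>" in YAML: its name, and indented under it one key for each argument. send_rows: Moves the arm, as the interface text tells. Its arguments: {"type":"object","properties":{"translation":{"type":"array","items":{"type":"array","items":{"type":"number"}}},"yaw":{"type":"array","items":{"type":"number"}},"fingers":{"type":"array","items":{"type":"number"}}},"required":["translation","yaw","fingers"]}

```bash
ls; mkdir -p pics; python3 - <<'E'
from bench import *
import cv2
print(read_state())
for n in ["scene","side","wrist"]:
    print(n,camera_params(n))
    cv2.imwrite(f"pics/{n}0.png",get_image(n))
E
```

```text
pics
{'clock': 0.0, 'joints': array([-9.64392002e-01,  3.85566529e-01,  6.64477666e-03, -4.86009345e-04,
       -1.19398198e+00, -2.58599612e-01]), 'joint_vel': array([ 0.00066217,  0.00121854, -0.00159028, -0.0003541 ,  0.00168543,
       -0.00032669]), 'joint_efforts': array([ 6.41639435e-04, -3.92294276e+01,  1.88405424e+01,  4.18595552e+00,
       -4.48068909e-03, -4.75848481e-06]), 'position': array([ 212.84576991, -587.03567489,  230.22489381]), 'ee_rot': array([-1.72938751e-01,  9.84931991e-01,  1.05134430e-03, -2.36587877e-04]), 'contact_force': array([ 0.02279395,  0.16315402, -0.57622855]), 'wrist_torque': array([-0.01875483, -0.00137803,  0.02298766]), 'gripper_width': 85.56423726060612}
scene {'mtx': array([[404.39835171,   0.        , 259.2482141 ],
       [  0.        , 404.39835171, 196.31510708],
       [  0.        ,   0.        ,   1.        ]]), 'rvec': array([ 1.76804489,  1.91094039, -0.66538003]), 'tvec': array([  56.07241747, -413.629921  , 1622.72315498])}
side {'mtx': array([[401.34911455,   0.        , 252.42520169],
       [  0.        , 401.34911455, 193.4561144 ],
       [  0.        ,   0.        ,   1.        ]]), 'rvec': array([ 0.43724014, -2.8260054 ,  1.00983598]), 'tvec': array([ 566.79712756,  229.22973592, 1186.79446282])}
wrist {'mtx': array([[321.9879677 ,   0.        , 256.01353393],
       [  0.        , 321.9879677 , 188.84708144],
       [  0.        ,   0.        ,   1.        ]]), 'tool_from_camera': array([[ 1.67845551e-03, -9.65538919e-01, -2.60253299e-01,
         6.39099800e+01],
       [ 9.99998451e-01,  1.75835158e-03, -7.41737893e-05,
        -6.93038062e-01],
       [ 5.29234479e-04, -2.60252771e-01,  9.65540375e-01,
        -1.42181113e+02],
       [ 0.00000000e+00,  0.00000000e+00,  0.00000000e+00,
         1.00000000e+00]])}
```

View pics/scene0.png

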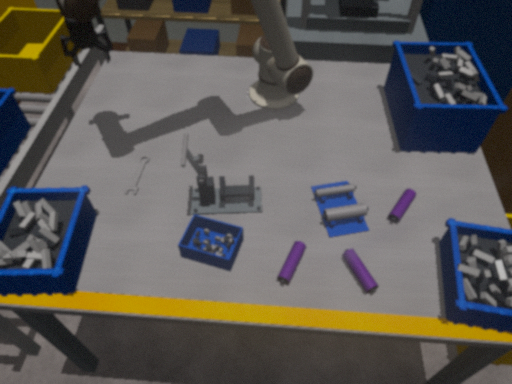

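View pics/side0.png

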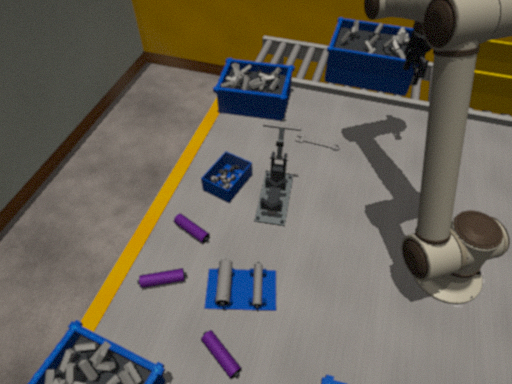

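View pics/wrist0.png

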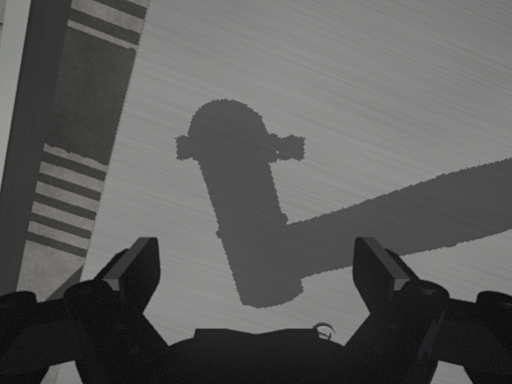

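```bash
cat > h.py <<'E'
import numpy as np, cv2
from bench import *
from scipy.spatial.transform import Rotation as R
def cam(n,st=None):
    c=camera_params(n); K=c['mtx']
    if 'rvec' in c:
        Rm=cv2.Rodrigues(c['rvec'])[0]; return K,Rm.T,-Rm.T@c['tvec']
    T=c['tool_from_camera']; q=R.from_quat(st['ee_rot']).as_matrix()
    return K,q@T[:3,:3],q@T[:3,3]+st['position']
def ray(C,uv):
    K,Rm,o=C; return o,Rm@np.linalg.solve(K,[uv[0],uv[1],1.])
def plane(C,uv,z):
    o,d=ray(C,uv); return o+d*(z-o[2])/d[2]
def tri(C1,u1,C2,u2):
    a,d=ray(C1,u1);b,e=ray(C2,u2);d=d/np.linalg.norm(d);e=e/np.linalg.norm(e)
    s=np.linalg.lstsq(np.c_[d,-e],b-a,rcond=None)[0]
    p,q=a+s[0]*d,b+s[1]*e; return (p+q)/2,np.linalg.norm(p-q)
def proj(C,p):
    K,Rm,o=C; c=K@(Rm.T@(np.array(p)-o)); return c[:2]/c[2]
E
python3 - <<'E'
from h import *
s=cv2.imread('pics/scene0.png');d=cv2.imread('pics/side0.png')
a=cv2.resize(s[120:280,120:400],None,fx=2.8,fy=2.8,interpolation=2)
cv2.imwrite('pics/sc.png',a)
b=cv2.resize(d[110:330,180:360],None,fx=2.7,fy=2.7,interpolation=2)
cv2.imwrite('pics/sd.png',b)
S=cam('scene');D=cam('side')
print(plane(S,(226,200),8),plane(D,(273,205),8),plane(S,(340,208),4),plane(D,(241,288),4),S[2],D[2])
for C,im in((S,s),(D,d)):
  hsv=cv2.cvtColor(im,cv2.COLOR_BGR2HSV)
  m=cv2.inRange(hsv,(100,120,60),(125,255,255))
  for c in cv2.findContours(m,0,2)[0]:
    if 300<cv2.contourArea(c)<4000: print(cv2.minAreaRect(c),[plane(C,p,0).round() for p in cv2.boxPoints(cv2.minAreaRect(c))])
E
```

```text
[ 561.16061863 -118.14941859    8.        ] [548.39268901 -79.51709693   8.        ] [561.50839736 239.15245874   4.        ] [554.47218329 234.6267431    4.        ] [1335.35159703   43.3542834  1011.14825009] [ 359.25808166  719.03224646 1065.93274269]
((479.0, 267.5), (97.0, 64.0), 90.0) [array([575., 565.,   0.]), array([560., 761.,   0.]), array([876., 665.,  -0.]), array([889., 500.,   0.])]
((346.4053955078125, 225.93246459960938), (14.795906066894531, 40.27775192260742), 80.53767395019531) [array([615., 193.,   0.]), array([581., 316.,  -0.]), array([635., 318.,   0.]), array([668., 199.,   0.])]
((210.10379028320312, 237.8867950439453), (56.45519256591797, 36.81262969970703), 15.945395469665527) [array([ 741., -236.,    0.]), array([ 613., -230.,    0.]), array([657., -57.,   0.]), array([779., -73.,   0.])]
((335.83599853515625, 200.45880126953125), (15.97940731048584, 36.94694137573242), 73.1416015625) [array([525., 165.,   0.]), array([471., 280.,   0.]), array([534., 291.,   0.]), array([584., 179.,   0.])]
((44.0, 232.0), (92.0, 88.0), 90.0) [array([ 556., -860.,    0.]
[... 580 characters left out ...]
, array([630., 323.,   0.])]
((226.2691192626953, 171.6905059814453), (29.659278869628906, 44.45610809326172), 41.00908660888672) [array([ 827., -122.,    0.]), array([ 786., -313.,    0.]), array([ 674., -242.,    0.]), array([721., -63.,   0.])]
((253.4393768310547, 77.99253845214844), (76.0874252319336, 35.21123504638672), 7.016501426696777) [array([ 968., -612.,    0.]), array([1048., -874.,    0.]), array([ 684., -905.,    0.]), array([ 638., -647.,    0.])]
((368.8497314453125, 39.10810852050781), (78.08855438232422, 34.66350555419922), 9.272601127624512) [array([  557., -1081.,     0.]), array([  593., -1423.,     0.]), array([  189., -1408.,     0.]), array([  193., -1080.,     0.])]
```

View pics/sc.png

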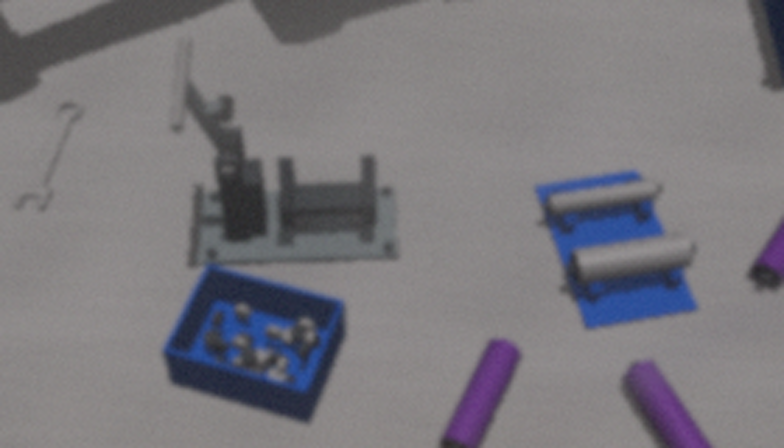

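View pics/sd.png

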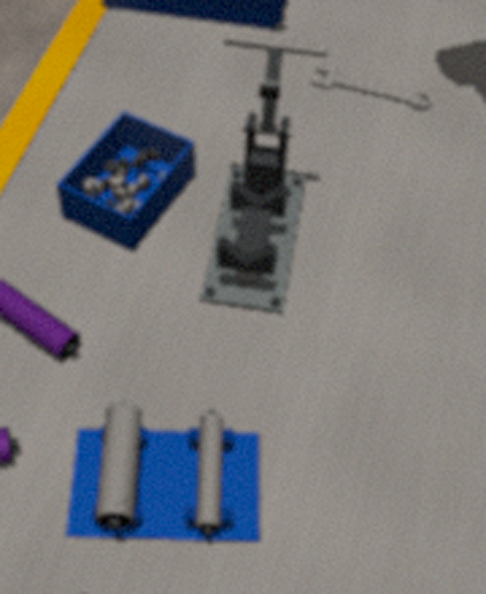

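```bash
python3 - <<'E'
from h import *
S=cam('scene');D=cam('side')
fs=lambda p:(p[0]/2.8+120,p[1]/2.8+120)
fd=lambda p:(p[0]/2.7+180,p[1]/2.7+110)
print('rack S',[plane(S,fs(p),2).round(0) for p in[(536,186),(638,171),(697,307),(587,328)]])
print('rack D',[plane(D,fd(p),2).round(0) for p in[(68,537),(260,540),(260,433),(79,430)]])
print('fix S',[plane(S,fs(p),8).round(0) for p in[(198,186),(388,187),(398,257),(189,265)]])
print('fix D',[plane(D,fd(p),8).round(0) for p in[(202,300),(281,310),(305,178)]])
# bar ends: scene (184,40),(178,128); side (226,42),(326,53)
print('bar near robot',tri(S,fs((184,40)),D,fd((326,53))))
print('bar far',tri(S,fs((178,128)),D,fd((226,42))))
E
```

```text
rack S [array([479., 151.,   2.]), array([446., 271.,   2.]), array([635., 322.,   2.]), array([671., 204.,   2.])]
rack D [array([629., 323.,   2.]), array([440., 267.,   2.]), array([473., 149.,   2.]), array([664., 205.,   2.])]
fix S [array([ 515., -239.,    8.]), array([499., -20.,   8.]), array([598.,  -1.,   8.]), array([ 627., -228.,    8.])]
fix D [array([586.,   1.,   8.]), array([493., -13.,   8.]), array([ 517., -226.,    8.])]
bar near robot (array([ 507.41672224, -225.09133414,  227.99028541]), np.float64(1.905411152845691))
bar far (array([ 623.61380441, -209.70125729,  225.79531402]), np.float64(0.6814946383947269))
```

```bash
cat >> h.py <<'E'
def goto(p,yd=None):
    """tool-axes shift (m) and yaw (deg) to TCP world p with tool-y azimuth yd"""
    st=read_state(); q=R.from_quat(st['ee_rot']).as_matrix()
    d=q.T@(np.array(p)-st['position'])/1000
    y=np.degrees(np.arctan2(q[1,1],q[0,1]))
    w=0 if yd is None else -((yd-y+180)%360-180)
    print('t',st['clock'].round(2),'pos',st['position'].round(1),'y-az',y.round(2),'tilt',q[:,2].round(3),'j',st['joints'].round(2),'F',st['contact_force'].round(2),'w',round(st['gripper_width'],1))
    print('shift',d.round(4),'yaw',np.round(w,2))
E
python3 - <<'E'
from h import *
goto((560,-60,290),187.5)
E
```

```text
Traceback (most recent call last):
  File "h.py", line 26, in goto
    print('t',st['clock'].round(2),'pos',st['position'].round(1),'y-az',y.round(2),'tilt',q[:,2].round(3),'j',st['joints'].round(2),'F',st['contact_force'].round(2),'w',round(st['gripper_width'],1))
              ^^^^^^^^^^^^^^^^^
AttributeError: 'float' object has no attribute 'round'
```

```bash
sed -i "s/st\['clock'\].round(2)/round(st['clock'],2)/" h.py; python3 - <<'E'
from h import *
goto((560,-60,290),187.5)
E
```

```text
t 0.15 pos [ 212.9 -587.2  230.5] y-az 109.92 tilt [-0.001  0.002 -1.   ] j [-0.96  0.39  0.01 -0.   -1.19 -0.26] F [ 0.3   0.06 -0.7 ] w 85.7
shift [-0.506   0.3774 -0.0589] yaw -77.58
```

>>> send_rows:
  translation:
    - [-0.02, 0.015, -0.045]
    - [-0.506, 0.377, -0.059]
    - [-0.506, 0.377, -0.059]
    - [-0.506, 0.377, -0.059]
    - [-0.506, 0.377, -0.059]
    - [-0.506, 0.377, -0.059]
    - [-0.506, 0.377, -0.059]
    - [-0.506, 0.377, -0.059]
    - [-0.506, 0.377, -0.059]
    - [-0.506, 0.377, -0.059]
    - [-0.506, 0.377, -0.059]
    - [-0.506, 0.377, -0.059]
  yaw: [0, -77.6, -77.6, -77.6, -77.6, -77.6, -77.6, -77.6, -77.6, -77.6, -77.6, -77.6]
  fingers: [0, 0, 0, 0, 0, 0, 0, 0, 0, 0, 0, 0]

```text
clock: 1.35
position: [529.6, -105.6, 288.7]
ee_rot: [0.752, -0.659, -0.001, -0.0]
contact_force: [0.3, -0.6, 0.1]
gripper_width: 85.4
```

```bash
python3 - <<'E'
from h import *
goto((560,-60,290),187.5)
E
```

```text
t 1.35 pos [ 529.6 -105.6  288.7] y-az -172.45 tilt [-0.001  0.002 -1.   ] j [ 0.1   0.2  -0.1  -0.   -1.26  0.03] F [ 0.31 -0.6   0.06] w 85.4
shift [-0.0413 -0.0361 -0.0013] yaw 0.05
```

>>> send_rows:
  translation:
    - [-0.04, -0.036, 0]
    - [-0.04, -0.036, 0]
    - [-0.04, -0.036, 0]
    - [-0.04, -0.036, 0]
  yaw: [0, 0, 0, 0]
  fingers: [0, 0, 0, 0]

```text
clock: 1.75
position: [559.4, -61.7, 288.4]
ee_rot: [0.752, -0.659, -0.001, 0.0]
contact_force: [-0.2, 0.2, 0.3]
gripper_width: 85.5
```

```bash
cat >> h.py <<'E'
import json
def snap(k):
    st=read_state(); im=get_image('wrist'); cv2.imwrite(f'pics/{k}.png',im)
    json.dump({a:np.array(st[a]).tolist() for a in('position','ee_rot')},open(f'pics/{k}.json','w'))
    cv2.imwrite(f'pics/{k}_x.png',cv2.resize(im,None,fx=1.56,fy=1.56,interpolation=2))
def wc(k):
    return cam('wrist',{a:np.array(b) for a,b in json.load(open(f'pics/{k}.json')).items()})
E
python3 - <<'E'
from h import *
goto((560,-60,290),187.5); snap('w1')
E
```

```text
t 1.75 pos [559.4 -61.7 288.4] y-az -172.47 tilt [-0.002  0.001 -1.   ] j [ 0.18  0.24 -0.05 -0.   -1.28 -0.05] F [-0.2   0.17  0.29] w 85.5
shift [-0.0016 -0.0008 -0.0016] yaw 0.03
```

View pics/w1_x.png

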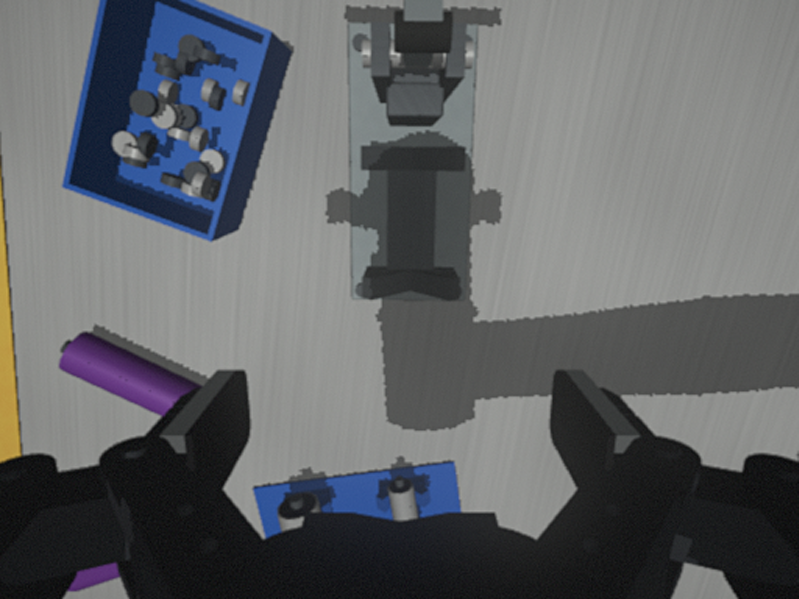

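```bash
python3 - <<'E'
from h import *
im=cv2.imread('pics/w1.png')
c=im[0:215,190:350]
c=cv2.convertScaleAbs(c,alpha=1.5,beta=10)
cv2.imwrite('pics/w1c.png',cv2.resize(c,None,fx=2.75,fy=2.75,interpolation=2))
E
```

```text
(no output)
```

View pics/w1c.png

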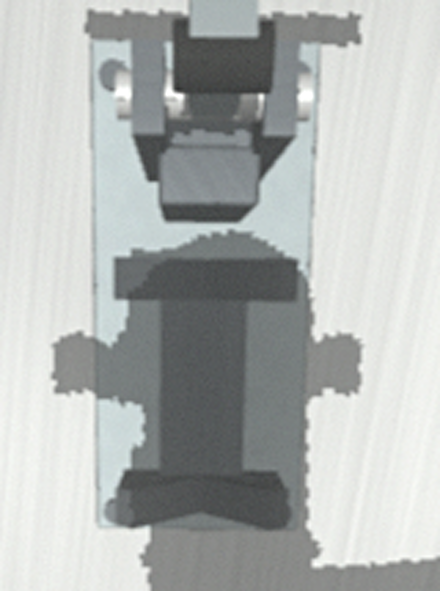

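```bash
python3 - <<'E'
from h import *
C=wc('w1'); f=lambda p:(p[0]/2.75+190-.3,p[1]/2.75-.3)
for p in [(91,45),(98,527),(302,527),(318,45)]: print(plane(C,f(p),8).round(1))
L=[plane(C,f(p),8)[:2] for p in [(91,45),(98,527),(302,527),(318,45)]]
for a,b in((0,1),(3,2)):
  d=L[b]-L[a]; print(np.degrees(np.arctan2(d[1],d[0]))-90)
d=L[1]-L[2];print(np.degrees(np.arctan2(d[1],d[0])), np.linalg.norm(d))
E
```

```text
[ 621.9 -219.3    8. ]
[595.6  -5.    8. ]
[495.4 -18.4   8. ]
[ 524.8 -232.3    8. ]
7.005251354304718
7.809615372635321
7.618863906152083 101.02256371058404
```

```bash
python3 - <<'E'
from h import *
goto((601,260,175),196)
E
```

```text
t 1.8 pos [559.3 -62.2 288.7] y-az -172.52 tilt [-0.001  0.001 -1.   ] j [ 0.18  0.24 -0.05 -0.   -1.28 -0.05] F [-0.4   1.31 -0.17] w 85.3
shift [-0.3139 -0.0834  0.1141] yaw -8.52
```

>>> send_rows:
  translation:
    - [-0.045, -0.012, 0.01]
    - [-0.09, -0.024, 0.03]
    - [-0.135, -0.036, 0.05]
    - [-0.18, -0.048, 0.07]
    - [-0.225, -0.06, 0.09]
    - [-0.27, -0.072, 0.11]
    - [-0.3139, -0.0834, 0.114]
    - [-0.3139, -0.0834, 0.114]
    - [-0.3139, -0.0834, 0.114]
    - [-0.3139, -0.0834, 0.114]
  yaw: [-2, -4, -6, -8.5, -8.5, -8.5, -8.5, -8.5, -8.5, -8.5]
  fingers: [0, 0, 0, 0, 0, 0, 0, 0, 0, 0]

```text
clock: 2.8
position: [601.1, 258.3, 175.7]
ee_rot: [0.798, -0.603, -0.001, -0.0]
contact_force: [0.9, 0.2, 0.7]
gripper_width: 85.4
```

```bash
python3 - <<'E'
from h import *
goto((601,260,175),196); snap('w2')
E
```

```text
t 2.8 pos [601.1 258.3 175.7] y-az -164.13 tilt [-0.001  0.002 -1.   ] j [ 0.65  0.47  0.01 -0.   -1.1  -0.37] F [0.89 0.18 0.73] w 85.4
shift [-0.0016 -0.0003  0.0007] yaw -0.13
```

View pics/w2_x.png

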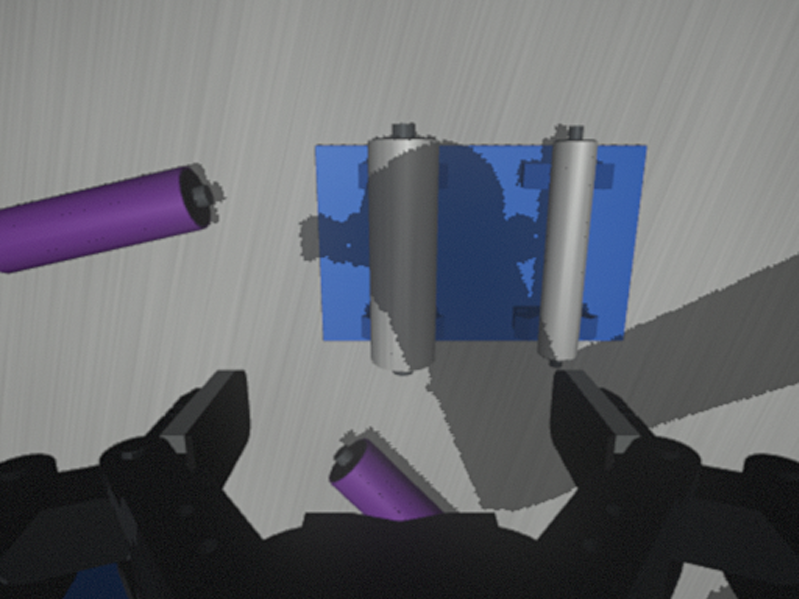

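```bash
python3 - <<'E'
from h import *
C=wc('w2'); f=lambda p:(p[0]/1.56-.3,p[1]/1.56-.3)
a=plane(C,f((404,137)),55);b=plane(C,f((403,368)),55)
print(a.round(1),b.round(1),((a+b)/2).round(1),np.linalg.norm(a-b))
d=b-a;print(np.degrees(np.arctan2(d[1],d[0]))-90)
print('stub tips',plane(C,f((403,124)),47).round(1))
for k in[(316,146),(647,145),(623,341),(323,341)]: print(plane(C,f(k),4).round(1))
S=cam('scene');D=cam('side')
# roller centre check from fixed cams
fs=lambda p:(p[0]/2.8+120,p[1]/2.8+120)
fd=lambda p:(p[0]/2.7+180,p[1]/2.7+110)
print(tri(S,fs((632,258)),D,fd((119,462))))
print('cam',C[2])
E
```

```text
[622. 184.  55.] [588.1 303.7  55. ] [605.1 243.8  55. ] 124.34849719634781
15.833473570646873
stub tips [624.3 177.7  47. ]
[671.5 201.3   4. ]
[481.2 146.3   4. ]
[446.8 266.    4. ]
[638.1 320.8   4. ]
(array([601.12268147, 247.02025967,  39.06558751]), np.float64(4.221358631814652))
cam [620.8389837  195.04169127 317.74638612]
```

>>> send_rows:
  translation:
    - [0.003, 0, 0.035]
    - [0.003, 0, 0.075]
    - [0.003, 0, 0.115]
    - [0.003, 0, 0.14]
    - [0.003, 0, 0.155]
    - [0.003, 0, 0.155]
    - [0.003, 0, 0.155]
  yaw: [0, 0, 0, 0, 0, 0, 0]
  fingers: [0, 0, 0, 0, 0, 0, 0]

```text
clock: 3.55
position: [603.0, 255.4, 22.4]
ee_rot: [0.798, -0.603, -0.0, -0.002]
contact_force: [0.2, -0.9, 0.7]
gripper_width: 85.5
```

```bash
python3 - <<'E'
from h import *
goto((601.9,255.5,21)); snap('w3')
E
```

```text
t 3.55 pos [603.  255.4  22.4] y-az -164.17 tilt [ 0.002  0.003 -1.   ] j [ 0.65  0.63 -0.15 -0.   -0.79 -0.37] F [ 0.22 -0.92  0.67] w 85.5
shift [-0.0004  0.0011  0.0014] yaw 0
```

View pics/w3_x.png

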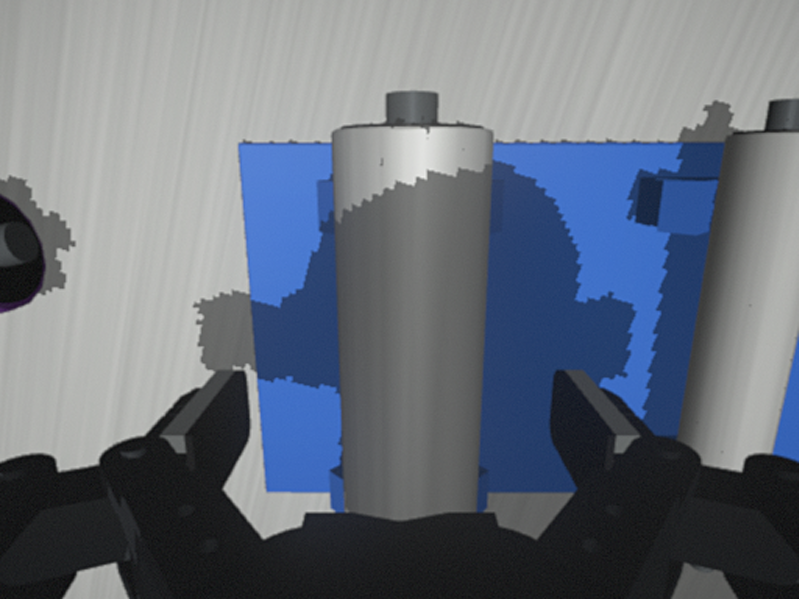

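```bash
python3 - <<'E'
from h import *
C=wc('w3'); f=lambda p:(p[0]/1.56-.3,p[1]/1.56-.3)
st=read_state();q=R.from_quat(st['ee_rot']).as_matrix()
for p in [(412.5,128),(412.5,300),(412.5,480)]:
  P=plane(C,f(p),46); print(P.round(1),(q.T@(P-st['position'])).round(1))
a=plane(C,f((412,93)),46); b=plane(C,f((412,126)),52);print(a,b,(q.T@(a-st['position'])).round(1),(q.T@(b-st['position'])).round(1))
E
```

```text
[621.9 184.8  46. ] [ 73.5   1.5 -23.2]
[610.6 223.2  46. ] [ 33.4   1.8 -23.1]
[596.4 271.9  46. ] [-17.3   2.2 -23. ]
[624.03101759 177.77510732  46.        ] [622.10752012 184.78235728  52.        ] [ 80.8   1.3 -23.2] [ 73.5   1.2 -29.2]
```

>>> send_rows:
  translation:
    - [0, 0.002, 0.001]
    - [0, 0.002, 0.001]
    - [0, 0.002, 0.001]
    - [0, 0.002, 0.001]
    - [0, 0.002, 0.001]
    - [0, 0.002, 0.001]
    - [0, 0.002, 0.001]
    - [0, 0.002, 0.001]
  yaw: [0, 0, 0, 0, 0, 0, 0, 0]
  fingers: [0, 0, 255, 255, 255, 255, 255, 255]

```text
clock: 4.4
position: [600.4, 255.1, 22.3]
ee_rot: [0.798, -0.603, -0.001, -0.001]
contact_force: [-5.2, -0.1, 5.0]
gripper_width: 36.1
```

```bash
python3 - <<'E'
from h import *
goto((601.9,255.5,21)); print(read_state()['contact_force'],read_state()['wrist_torque'])
E
```

```text
t 4.4 pos [600.4 255.1  22.3] y-az -164.15 tilt [ 0.001  0.003 -1.   ] j [ 0.65  0.63 -0.15 -0.   -0.79 -0.37] F [-5.2  -0.13  4.99] w 36.1
shift [ 0.     -0.0015  0.0013] yaw 0
[-5.19820446 -0.1276703   4.9873663 ] [-0.07249731  1.37512182 -0.03412904]
```

>>> send_rows:
  translation:
    - [0, 0, 0]
    - [0, 0, 0]
  yaw: [0, 0]
  fingers: [255, 255]

```text
clock: 4.6
position: [600.4, 255.1, 22.3]
ee_rot: [0.798, -0.603, -0.001, -0.001]
contact_force: [-2.1, 0.1, 3.7]
gripper_width: 36.2
```

```bash
python3 - <<'E'
from h import *
goto((601.9,255.5,21)); print(read_state()['contact_force'],read_state()['wrist_torque']); snap('w4')
E
```

```text
t 4.6 pos [600.4 255.1  22.3] y-az -164.15 tilt [ 0.001  0.003 -1.   ] j [ 0.65  0.63 -0.15 -0.   -0.79 -0.37] F [-2.06  0.11  3.71] w 36.2
shift [ 0.     -0.0016  0.0013] yaw 0
[-2.05657993  0.11327501  3.7094557 ] [-0.00342778  0.65373971 -0.01480984]
```

View pics/w4_x.png

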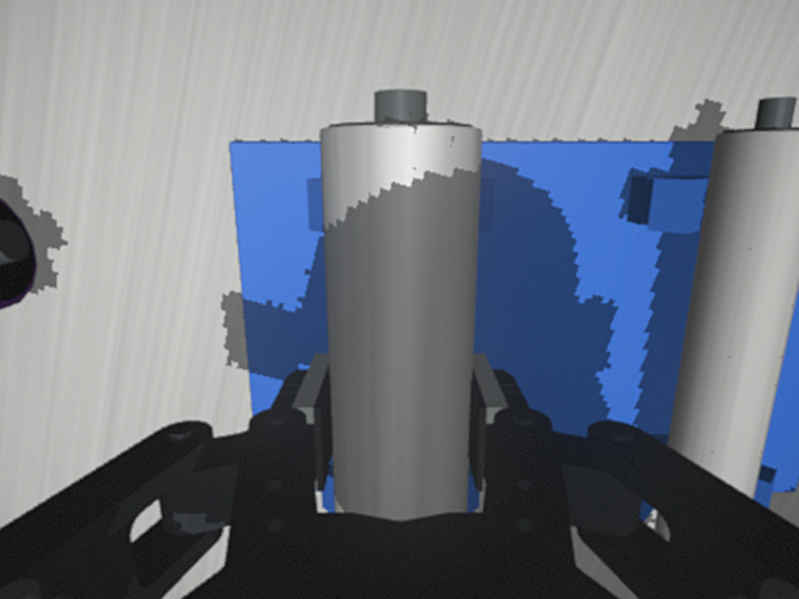

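>>> send_rows:
  translation:
    - [0, 0, -0.01]
    - [0, 0, -0.03]
    - [0, 0, -0.06]
    - [0, 0, -0.09]
    - [0, 0, -0.12]
    - [0, 0, -0.15]
    - [0, 0, -0.18]
    - [0, 0, -0.18]
    - [0, 0, -0.18]
    - [0, 0, -0.18]
  yaw: [0, 0, 0, 0, 0, 0, 0, 0, 0, 0]
  fingers: [255, 255, 255, 255, 255, 255, 255, 255, 255, 255]

```text
clock: 5.65
position: [599.2, 254.1, 200.1]
ee_rot: [0.798, -0.603, -0.002, 0.0]
contact_force: [-1.0, 0.3, -2.9]
gripper_width: 36.5
```

```bash
python3 - <<'E'
from h import *
goto((553,-30,240),187.45); print(read_state()['contact_force'],read_state()['wrist_torque']); snap('w5')
E
```

```text
t 5.65 pos [599.2 254.1 200.1] y-az -164.18 tilt [-0.003  0.001 -1.   ] j [ 0.65  0.45  0.03 -0.   -1.16 -0.37] F [-1.01  0.28 -2.93] w 36.5
shift [ 0.2607  0.122  -0.0401] yaw 8.37
[-1.01062375  0.2756098  -2.92505292] [ 0.04984771  0.06076751 -0.04561974]
```

View pics/w5_x.png

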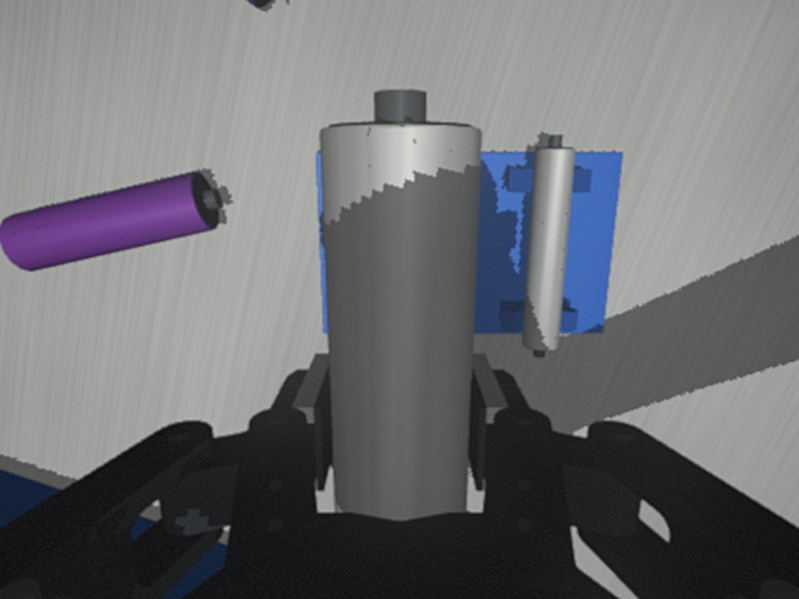

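>>> send_rows:
  translation:
    - [0.01, 0.005, -0.02]
    - [0.035, 0.016, -0.04]
    - [0.07, 0.033, -0.04]
    - [0.105, 0.049, -0.04]
    - [0.14, 0.066, -0.04]
    - [0.175, 0.082, -0.04]
    - [0.21, 0.098, -0.04]
    - [0.24, 0.112, -0.04]
    - [0.26, 0.122, -0.04]
    - [0.26, 0.122, -0.04]
    - [0.26, 0.122, -0.04]
    - [0.26, 0.122, -0.04]
  yaw: [0, 1, 2, 3, 4, 5, 6, 7, 8.4, 8.4, 8.4, 8.4]
  fingers: [255, 255, 255, 255, 255, 255, 255, 255, 255, 255, 255, 255]

```text
clock: 6.9
position: [552.9, -28.8, 239.1]
ee_rot: [0.752, -0.66, -0.002, 0.001]
contact_force: [0.1, 0.3, -2.8]
gripper_width: 36.3
```

```bash
python3 - <<'E'
from h import *
goto((553,-30,240),187.45); print(read_state()['contact_force'],read_state()['wrist_torque']); snap('w6')
E
```

```text
t 6.9 pos [552.9 -28.8 239.1] y-az -172.53 tilt [-0.004  0.001 -1.   ] j [ 0.24  0.26 -0.15 -0.   -1.16 -0.11] F [ 0.14  0.32 -2.75] w 36.3
shift [ 0.0012  0.0001 -0.0009] yaw 0.02
[ 0.13574115  0.31588656 -2.75479955] [ 0.06649053  0.00182083 -0.0263205 ]
```

View pics/w6_x.png

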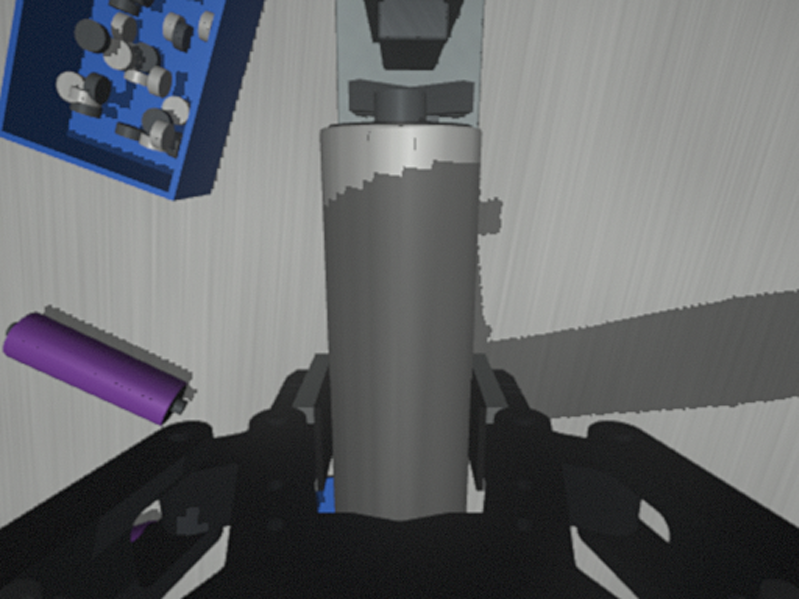

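```bash
python3 - <<'E'
from h import *
C=wc('w6'); f=lambda p:(p[0]/1.56-.3,p[1]/1.56-.3)
im=cv2.imread('pics/w6.png')
c=cv2.convertScaleAbs(im[0:100,190:340],alpha=1.5,beta=10)
cv2.imwrite('pics/w6c.png',cv2.resize(c,None,fx=5,fy=5,interpolation=2))
E
```

```text
(no output)
```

View pics/w6c.png

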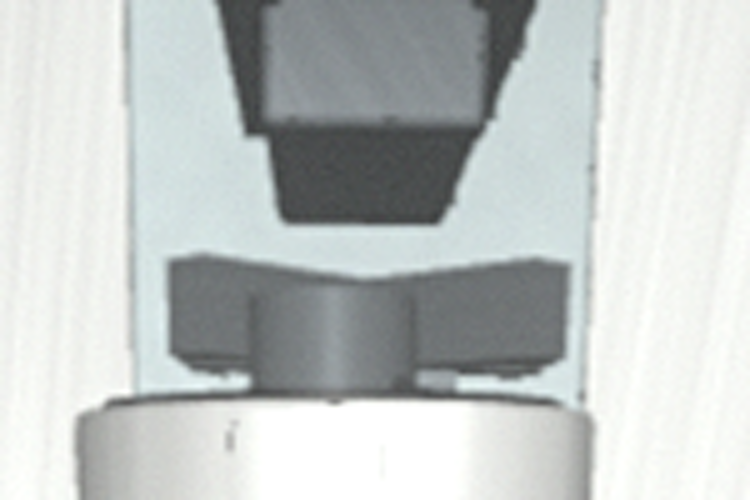

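```bash
python3 - <<'E'
from h import *
C=wc('w6'); f=lambda p:(p[0]/5+190-.4,p[1]/5-.4)
D=wc('w1'); g=lambda p:(p[0]/2.75+190-.3,p[1]/2.75-.3)
a=7.45*np.pi/180; X=np.array([np.cos(a),np.sin(a)]);Y=np.array([-X[1],X[0]]);O=np.array([555.2,-86.1])
fx=lambda P:((P[:2]-O)@X).round(1),
def F(P): d=P[:2]-O; return np.round([d@X,d@Y,P[2]],1)
print('base w6',[F(plane(C,f(p),8)) for p in[(131,20),(600,20),(136,380),(587,380)]])
print('base w1',[F(plane(D,g(p),8)) for p in[(91,45),(98,527),(302,527),(318,45)]])
print('stop top w6',[F(plane(C,f(p),100)) for p in[(263,125),(487,125)]])
print('stop foot w6',[F(plane(C,f(p),8)) for p in[(284,222),(440,222)]])
print('stop top w1',[F(plane(D,g(p),100)) for p in[(160,203),(255,206)]])
print('stop foot w1',[F(plane(D,g(p),8)) for p in[(166,218),(242,219)]])
for z in(68,78,88,98): print(z,'Vback w6',[F(plane(C,f(p),z)) for p in[(168,262),(572,262)]],'apex z-28',F(plane(C,f((366,281)),z-28)),'w1 back',[F(plane(D,g(p),z)) for p in[(115,258),(297,258)]],'w1 far',[F(plane(D,g(p),z)) for p in[(122,472),(278,472)]])
# roller tip in tool
st=json.load(open('pics/w6.json'));q=R.from_quat(st['ee_rot']).as_matrix()
zt=st['position'][2]
P=plane(C,f((332,282)),zt+24.7);print('stub tip',F(P),(q.T@(P-st['position'])).round(1))
for v in (400,410): print('body end',(q.T@(plane(C,f((335,v)),zt+18.7+19)-st['position'])).round(1))
print('TCP',F(np.array(st['position'])))
E
```

```text
base w6 [array([  48.3, -107.6,    8. ]), array([ -49.2, -107.9,    8. ]), array([ 49.4, -36.8,   8. ]), array([-49.6, -37. ,   8. ])]
base w1 [array([  48.9, -140.7,    8. ]), array([50.5, 75.2,  8. ]), array([-50.5,  74.9,   8. ]), array([ -49.1, -141.1,    8. ])]
stop top w6 [array([ 17.7, -68.3, 100. ]), array([-17.9, -68.4, 100. ])]
stop foot w6 [array([ 16.7, -68.9,   8. ]), array([-16.7, -69. ,   8. ])]
stop top w1 [array([ 17.1, -69. , 100. ]), array([-16.4, -68.1, 100. ])]
stop foot w1 [array([ 16.6, -70. ,   8. ]), array([-17.8, -69.7,   8. ])]
68 Vback w6 [array([ 36.2, -52.5,  68. ]), array([-36.8, -52.7,  68. ])] apex z-28 [ -0.2 -53.   40. ] w1 back [array([ 35.6, -51.1,  68. ]), array([-35.8, -51.4,  68. ])] w1 far [array([34.1, 34.6, 68. ]), array([-31.1,  34.4,  68. ])]
78 Vback w6 [array([ 35.3, -51.1,  78. ]), array([-35.4, -51.3,  78. ])] apex z-28 [  0.  -51.7  50. ] w1 back [array([ 34.9, -50.9,  78. ]), array([-34.6, -51.1,  78. ])] w1 far [array([33.4, 32.5, 78. ]), array([-29.9,  32.3,  78. ])]
88 Vback w6 [array([ 34.4, -49.7,  88. ]), array([-34. , -49.9,  88. ])] apex z-28 [  0.2 -50.4  60. ] w1 back [array([ 34.2, -50.7,  88. ]), array([-33.4, -50.9,  88. ])] w1 far [array([32.8, 30.4, 88. ]), array([-28.8,  30.2,  88. ])]
98 Vback w6 [array([ 33.5, -48.3,  98. ]), array([-32.6, -48.5,  98. ])] apex z-28 [  0.5 -49.1  70. ] w1 back [array([ 33.4, -50.4,  98. ]), array([-32.1, -50.6,  98. ])] w1 far [array([32.1, 28.2, 98. ]), array([-27.7,  28.1,  98. ])]
stub tip [  7.1 -24.  263.8] [ 81.1  -1.8 -24.8]
body end [ 72.6  -1.6 -37.8]
body end [ 72.   -1.6 -37.8]
TCP [  5.2  57.1 239.1]
```

>>> send_rows:
  translation:
    - [0.02, 0.003, 0]
    - [0.04, 0.007, 0.01]
    - [0.04, 0.007, 0.04]
    - [0.04, 0.007, 0.07]
    - [0.04, 0.007, 0.1]
    - [0.04, 0.007, 0.119]
    - [0.04, 0.007, 0.119]
    - [0.04, 0.007, 0.119]
    - [0.04, 0.007, 0.119]
  yaw: [0, 0, 0, 0, 0, 0, 0, 0, 0]
  fingers: [255, 255, 255, 255, 255, 255, 255, 255, 255]

```text
clock: 7.85
position: [552.2, -68.6, 121.8]
ee_rot: [0.752, -0.659, -0.001, 0.0]
contact_force: [-0.3, -0.0, -3.1]
gripper_width: 36.6
```

```bash
python3 - <<'E'
from h import *
goto((553,-30,240),187.45); print(read_state()['contact_force'],read_state()['wrist_torque']); snap('w7')
s=get_image('scene');d=get_image('side')
cv2.imwrite('pics/s7.png',cv2.resize(s[100:240,150:330],None,fx=3.3,fy=3.3,interpolation=2))
cv2.imwrite('pics/d7.png',cv2.resize(d[80:260,200:380],None,fx=3.3,fy=3.3,interpolation=2))
E
```

```text
t 7.85 pos [552.2 -68.6 121.8] y-az -172.44 tilt [-0.001  0.001 -1.   ] j [ 0.17  0.37 -0.31 -0.   -0.89 -0.03] F [-0.31 -0.04 -3.07] w 36.6
shift [-0.0382 -0.0058 -0.1181] yaw 0.11
[-0.31297854 -0.04264536 -3.07199127] [-0.01165656  0.01737949  0.03392439]
```

View pics/w7_x.png

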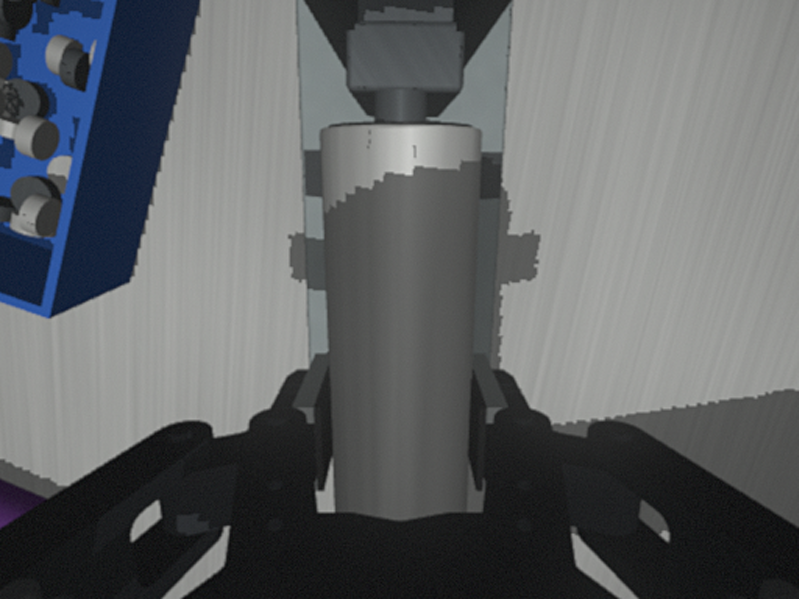

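View pics/s7.png

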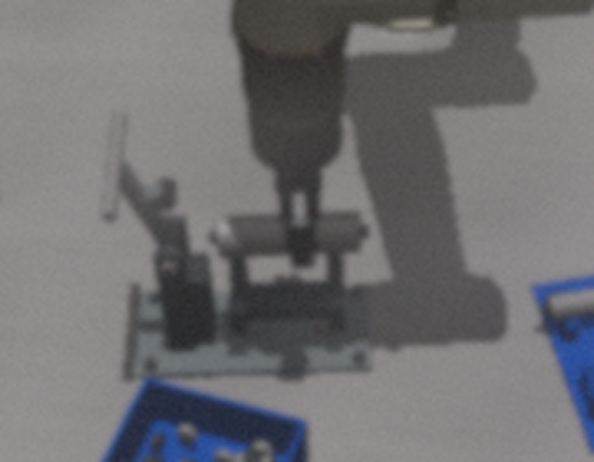

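View pics/d7.png

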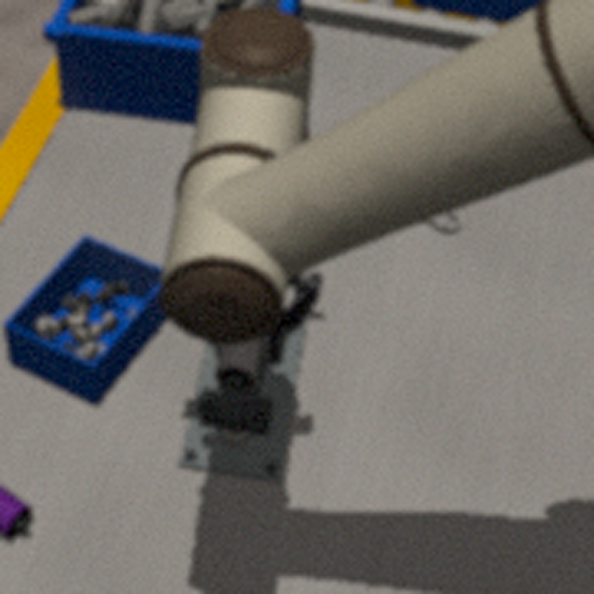

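>>> send_rows:
  translation:
    - [0, 0.001, 0.01]
    - [0, 0.0015, 0.025]
    - [0, 0.0015, 0.035]
    - [0, 0.0015, 0.044]
    - [0, 0.0015, 0.044]
    - [0, 0.0015, 0.044]
    - [0, 0.0015, 0.044]
  yaw: [0, 0, 0, 0, 0, 0, 0]
  fingers: [255, 255, 255, 255, 255, 255, 255]

```text
clock: 8.7
position: [550.6, -69.0, 78.1]
ee_rot: [0.752, -0.659, -0.0, -0.0]
contact_force: [-0.1, -0.2, -2.4]
gripper_width: 36.3
```

```bash
python3 - <<'E'
from h import *
goto((552.2,-68.6,66),187.45); print(read_state()['contact_force'],read_state()['wrist_torque']); snap('w8')
E
```

```text
t 8.7 pos [550.6 -69.   78.1] y-az -172.47 tilt [-0.     0.001 -1.   ] j [ 0.17  0.43 -0.36 -0.   -0.78 -0.03] F [-0.13 -0.16 -2.44] w 36.3
shift [-0.0002 -0.0016  0.0121] yaw 0.08
[-0.13475945 -0.16186674 -2.44176977] [ 0.01429558 -0.00911239  0.00321384]
```

View pics/w8_x.png

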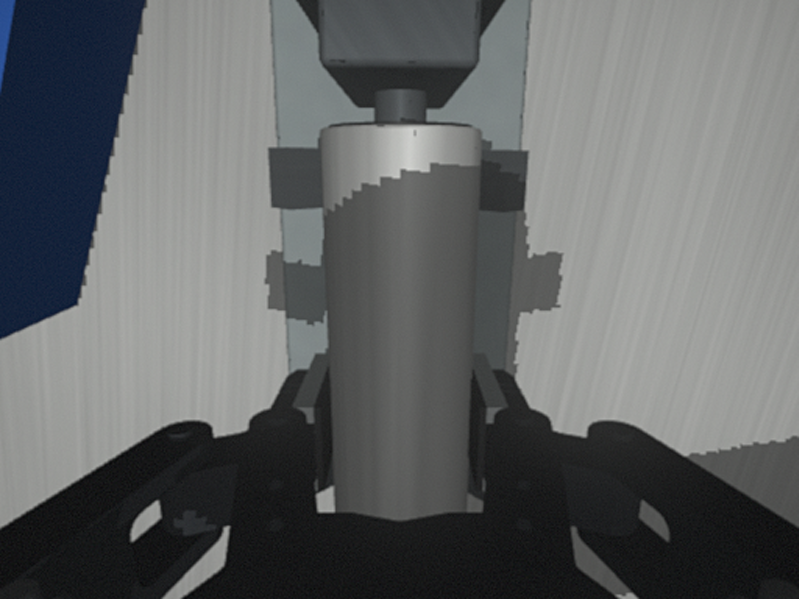

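>>> send_rows:
  translation:
    - [0, 0, 0.002]
    - [0, 0, 0.004]
    - [0, 0, 0.006]
    - [0, 0, 0.007]
    - [0, 0, 0.008]
    - [0, 0, 0.008]
  yaw: [0, 0, 0, 0, 0, 0]
  fingers: [255, 255, 255, 255, 255, 255]

```text
clock: 9.35
position: [550.5, -69.0, 70.0]
ee_rot: [0.752, -0.659, -0.0, -0.0]
contact_force: [0.3, -0.1, -2.9]
gripper_width: 36.2
```

>>> send_rows:
  translation:
    - [0, 0, 0.0007]
    - [0, 0, 0.0014]
    - [0, 0, 0.002]
    - [0, 0, 0.002]
  yaw: [0, 0, 0, 0]
  fingers: [255, 255, 255, 255]

```text
clock: 9.75
position: [550.5, -69.0, 68.0]
ee_rot: [0.752, -0.659, -0.0, -0.0]
contact_force: [-0.2, -0.4, -3.0]
gripper_width: 36.2
```

>>> send_rows:
  translation:
    - [0, 0, 0.0007]
    - [0, 0, 0.0014]
    - [0, 0, 0.002]
    - [0, 0, 0.002]
  yaw: [0, 0, 0, 0]
  fingers: [255, 255, 255, 255]

```text
clock: 10.15
position: [551.4, -68.9, 66.7]
ee_rot: [0.752, -0.659, 0.0, -0.001]
contact_force: [1.1, -0.1, 0.6]
gripper_width: 36.0
```

>>> send_rows:
  translation:
    - [0, 0, 0.0007]
    - [0, 0, 0.0014]
    - [0, 0, 0.002]
    - [0, 0, 0.002]
  yaw: [0, 0, 0, 0]
  fingers: [255, 255, 255, 255]

```text
clock: 10.55
position: [551.8, -68.8, 66.3]
ee_rot: [0.752, -0.659, 0.001, -0.001]
contact_force: [-2.2, 1.1, 9.1]
gripper_width: 36.5
```

>>> send_rows:
  translation:
    - [0, 0, 0]
    - [0, 0, 0]
    - [0, 0, 0]
  yaw: [0, 0, 0]
  fingers: [255, 255, 255]

```text
clock: 10.85
position: [551.8, -68.7, 66.5]
ee_rot: [0.752, -0.659, 0.001, -0.001]
contact_force: [-0.9, 1.3, 4.2]
gripper_width: 36.7
```

```bash
python3 - <<'E'
from h import *
goto((551.8,-68.8,66.3),187.45); print(read_state()['contact_force'],read_state()['wrist_torque']); snap('w9')
E
```

```text
t 10.85 pos [551.8 -68.7  66.5] y-az -172.51 tilt [ 0.003  0.001 -1.   ] j [ 0.17  0.44 -0.37 -0.   -0.75 -0.04] F [-0.89  1.33  4.2 ] w 36.7
shift [ 0.0001 -0.      0.0002] yaw 0.04
[-0.89499171  1.33484216  4.19840414] [ 0.30267     0.26104211 -0.17365755]
```

View pics/w9_x.png

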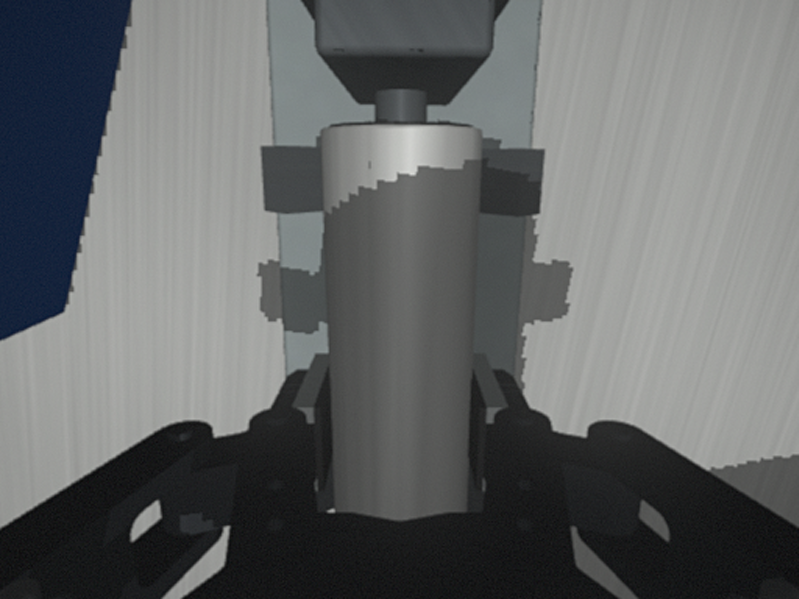

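```bash
python3 - <<'E'
from h import *
C=wc('w9'); f=lambda p:(p[0]/1.56-.3,p[1]/1.56-.3)
st=json.load(open('pics/w9.json'));q=R.from_quat(st['ee_rot']).as_matrix();P0=np.array(st['position'])
T=lambda p,z:(q.T@(plane(C,f(p),z)-P0)).round(1)
print('stop top',[T(p,100) for p in[(318,52),(492,52)]])
print('stub tip',T((401,90),66.5+24.7), 'foot of stop', [T(p,8) for p in [(360,103),(445,103)]])
print('V top back', [T(p,88) for p in [(262,147),(544,150)]])
E
```

```text
stop top [array([ 86.5, -18. , -33.5]), array([ 86.6,  16.4, -33.6])]
stub tip [ 80.6  -1.6 -24.8] foot of stop [array([ 86.6, -16.9,  58.5]), array([86.6, 15. , 58.4])]
V top back [array([ 68.7, -33.6, -21.5]), array([ 68.2,  31.4, -21.7])]
```

>>> send_rows:
  translation:
    - [0.001, 0, -0.0003]
    - [0.002, 0, -0.0003]
    - [0.003, 0, -0.0003]
    - [0.004, 0, -0.0003]
    - [0.0045, 0, -0.0003]
    - [0.0045, 0, -0.0003]
  yaw: [0, 0, 0, 0, 0, 0]
  fingers: [255, 255, 255, 255, 255, 255]

```text
clock: 11.5
position: [552.3, -73.3, 66.5]
ee_rot: [0.752, -0.659, 0.001, -0.001]
contact_force: [-0.1, 1.6, -1.3]
gripper_width: 36.5
```

```bash
python3 - <<'E'
from h import *
goto((551.8,-68.8,66.3),187.45); print(read_state()['contact_force'],read_state()['wrist_torque'])
E
```

```text
t 11.5 pos [552.3 -73.3  66.5] y-az -172.51 tilt [ 0.003  0.001 -1.   ] j [ 0.16  0.44 -0.37 -0.   -0.76 -0.03] F [-0.07  1.62 -1.34] w 36.5
shift [-0.0046 -0.0001  0.0002] yaw 0.04
[-0.06923063  1.61817111 -1.34477627] [ 0.46473289 -0.08131013 -0.11838418]
```

Moved 4.5 mm freely. Now 0.5 mm steps towards the stop.

>>> send_rows:
  translation:
    - [0.0005, 0, 0]
    - [0.001, 0, 0]
    - [0.001, 0, 0]
  yaw: [0, 0, 0]
  fingers: [255, 255, 255]

```text
clock: 11.8
position: [552.4, -73.7, 66.5]
ee_rot: [0.752, -0.659, 0.0, -0.002]
contact_force: [-0.1, 4.7, 1.4]
gripper_width: 36.5
```

>>> send_rows:
  translation:
    - [0.0005, 0, 0]
    - [0.001, 0, 0]
    - [0.001, 0, 0]
  yaw: [0, 0, 0]
  fingers: [255, 255, 255]

```text
clock: 12.1
position: [552.4, -73.8, 66.5]
ee_rot: [0.752, -0.659, 0.0, -0.002]
contact_force: [-1.2, 7.9, 1.4]
gripper_width: 36.4
```

>>> send_rows:
  translation:
    - [0, 0, 0]
    - [0, 0, 0]
  yaw: [0, 0]
  fingers: [255, 255]

```text
clock: 12.3
position: [552.4, -73.7, 66.5]
ee_rot: [0.752, -0.659, -0.0, -0.002]
contact_force: [-1.2, 4.2, 0.6]
gripper_width: 36.5
```

```bash
python3 - <<'E'
from h import *
goto((551.8,-68.8,66.3),187.45); print(read_state()['contact_force'],read_state()['wrist_torque']); snap('w10')
C=wc('w10'); f=lambda p:(p[0]/1.56-.3,p[1]/1.56-.3)
E
```

```text
t 12.3 pos [552.4 -73.7  66.5] y-az -172.52 tilt [ 0.003  0.003 -1.   ] j [ 0.16  0.45 -0.37 -0.   -0.76 -0.02] F [-1.17  4.2   0.57] w 36.5
shift [-0.005  -0.0001  0.0002] yaw 0.03
[-1.17017601  4.1986715   0.57355645] [ 1.05811723  0.09747181 -0.19429989]
```

View pics/w10_x.png

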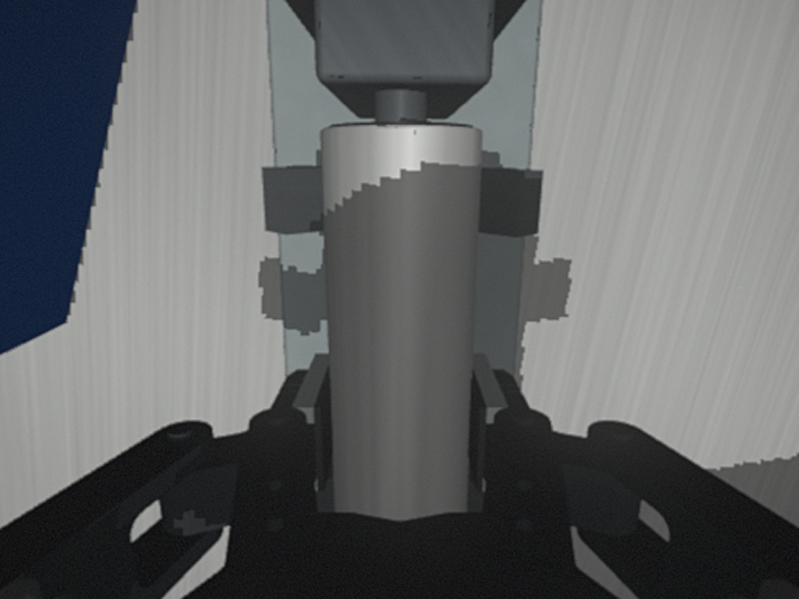

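>>> send_rows:
  translation:
    - [0, 0, 0]
    - [0, 0, 0]
    - [0, 0, 0]
    - [0, 0, 0]
    - [0, 0, 0]
    - [0, 0, 0]
  yaw: [0, 0, 0, 0, 0, 0]
  fingers: [200, 150, 110, 60, 60, 60]

```text
clock: 12.95
position: [552.4, -74.0, 66.5]
ee_rot: [0.752, -0.659, 0.0, -0.002]
contact_force: [-0.6, 0.1, -0.1]
gripper_width: 65.6
```

```bash
python3 - <<'E'
from h import *
goto((551.8,-68.8,66.3),187.45); print(read_state()['contact_force'],read_state()['wrist_torque']); snap('w11')
E
```

```text
t 12.95 pos [552.4 -74.   66.5] y-az -172.52 tilt [ 0.003  0.003 -1.   ] j [ 0.16  0.45 -0.37 -0.   -0.76 -0.02] F [-0.61  0.06 -0.12] w 65.6
shift [-0.0053 -0.0001  0.0002] yaw 0.03
[-0.61044522  0.05716745 -0.11601152] [ 0.01575423  0.01768382 -0.00788135]
```

View pics/w11_x.png

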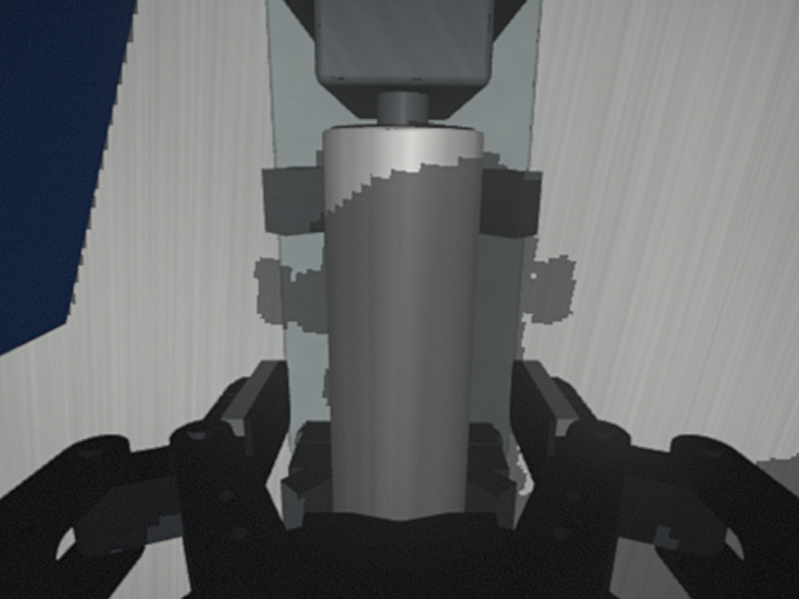

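>>> send_rows:
  translation:
    - [0, 0, -0.005]
    - [0, 0, -0.02]
    - [0, 0, -0.05]
    - [0, 0, -0.08]
    - [0.005, 0, -0.1]
    - [0.01, 0, -0.1]
    - [0.01, 0, -0.1]
    - [0.01, 0, -0.1]
  yaw: [0, 0, 0, 0, 0, 0, 0, 0]
  fingers: [60, 60, 60, 60, 0, 0, 0, 0]

```text
clock: 13.8
position: [552.5, -84.3, 165.3]
ee_rot: [0.752, -0.66, -0.001, -0.001]
contact_force: [0.3, 0.4, -0.2]
gripper_width: 85.3
```

```bash
python3 - <<'E'
from h import *
goto((551.8,-68.8,66.3),187.45); print(read_state()['contact_force'],read_state()['wrist_torque']); snap('w12')
im=cv2.imread('pics/w12.png');cv2.imwrite('pics/w12c.png',cv2.resize(cv2.convertScaleAbs(im[0:200,170:340],alpha=1.6,beta=10),None,fx=3,fy=3,interpolation=2))
E
```

```text
t 13.8 pos [552.5 -84.3 165.3] y-az -172.56 tilt [ 0.     0.003 -1.   ] j [ 0.14  0.33 -0.25 -0.   -0.99 -0.01] F [ 0.26  0.35 -0.16] w 85.3
shift [-0.0151 -0.0012  0.099 ] yaw -0.01
[ 0.26087853  0.35480077 -0.16412064] [ 0.00694163  0.00666762 -0.04126882]
```

View pics/w12c.png

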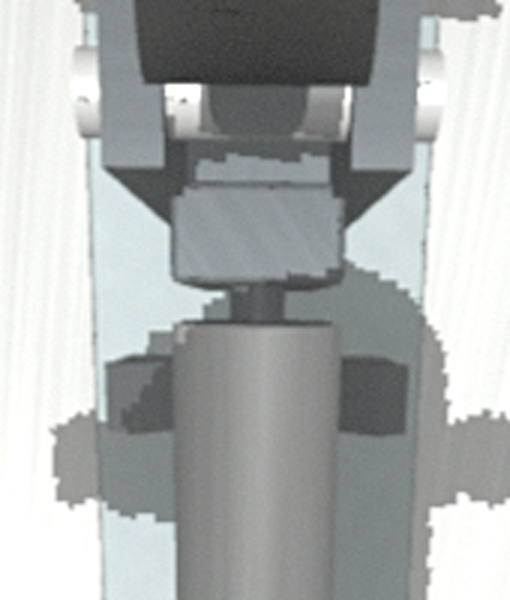

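```bash
cat >> h.py <<'E'
a_=7.47*np.pi/180; X_=np.array([np.cos(a_),np.sin(a_)]);Y_=np.array([-X_[1],X_[0]]);O_=np.array([555.2,-86.1])
def F(P): d=np.array(P)[:2]-O_; return np.round([d@X_,d@Y_,P[2]],1)
def W(x,y,z): return np.array([*(O_+x*X_+y*Y_),z])
E
python3 - <<'E'
from h import *
C=wc('w12'); f=lambda p:(p[0]/3+170-.3,p[1]/3-.3)
print('stop front top',F(plane(C,f((257,283)),98)),[F(plane(C,f(p),100)) for p in[(172,240),(345,240)]])
print('body end',F(plane(C,f((257,321)),95)),[F(plane(C,f(p),90)) for p in[(175,400),(341,400),(177,590),(336,590)]])
print('stub',[F(plane(C,f(p),85)) for p in[(230,305),(284,305)]])
print('V',[F(plane(C,f(p),86)) for p in[(106,400),(407,400)]],'base',[F(plane(C,f(p),8)) for p in[(96,300),(421,300)]])
E
```

```text
stop front top [ -0.1 -68.5  98. ] [array([ 17.2, -76.9, 100. ]), array([-18. , -76.9, 100. ])]
body end [ -0.1 -60.8  95. ] [array([ 18.2, -43.7,  90. ]), array([-18.8, -43.8,  90. ]), array([18.6,  0.4, 90. ]), array([-18.6,   0.3,  90. ])]
stub [array([  5.9, -64.1,  85. ]), array([ -6.1, -64.1,  85. ])]
V [array([ 34.2, -43.3,  86. ]), array([-34.1, -43.4,  86. ])] base [array([ 48.3, -65.6,   8. ]), array([-48.7, -65.7,   8. ])]
```

```bash
python3 - <<'E'
from h import *
print(W(-34,-133,300)); goto(W(-34,-133,300),97.47)
E
```

```text
[ 538.77949398 -222.39147802  300.        ]
t 13.85 pos [552.5 -84.2 165.1] y-az -172.54 tilt [-0.     0.003 -1.   ] j [ 0.14  0.33 -0.25 -0.   -0.99 -0.01] F [-0.47 -0.02  0.12] w 85.1
shift [ 0.1349  0.0316 -0.1352] yaw 89.99
```

>>> send_rows:
  translation:
    - [0, 0, -0.04]
    - [0, 0, -0.085]
    - [0, 0, -0.13]
    - [0.02, 0.005, -0.14]
    - [0.04, 0.01, -0.14]
    - [0.06, 0.015, -0.14]
    - [0.08, 0.02, -0.14]
    - [0.1, 0.025, -0.14]
    - [0.135, 0.032, -0.135]
    - [0.135, 0.032, -0.135]
    - [0.135, 0.032, -0.135]
    - [0.135, 0.032, -0.135]
  yaw: [8, 16, 24, 32, 40, 48, 56, 64, 72, 80, 88, 90]
  fingers: [0, 0, 0, 0, 0, 0, 0, 0, 0, 0, 0, 0]

```text
clock: 15.05
position: [538.0, -222.8, 298.1]
ee_rot: [-0.063, 0.998, 0.002, -0.002]
contact_force: [0.6, 0.2, 0.5]
gripper_width: 85.3
```

>>> send_rows:
  translation:
    - [0, 0, 0]
    - [0, 0, 0]
  yaw: [0, 0]
  fingers: [0, 0]

```text
clock: 15.25
position: [537.7, -222.5, 296.8]
ee_rot: [-0.064, 0.998, 0.002, -0.003]
contact_force: [-0.7, 0.2, -0.5]
gripper_width: 85.0
```

```bash
python3 - <<'E'
from h import *
goto(W(-34,-133,300),97.47); snap('b1')
E
```

```text
t 15.25 pos [ 537.7 -222.5  296.8] y-az 97.29 tilt [-0.006  0.004 -1.   ] j [-0.12  0.28  0.02 -0.   -1.32 -1.33] F [-0.67  0.23 -0.48] w 85.0
shift [-0.0011  0.     -0.0032] yaw -0.18
```

View pics/b1_x.png

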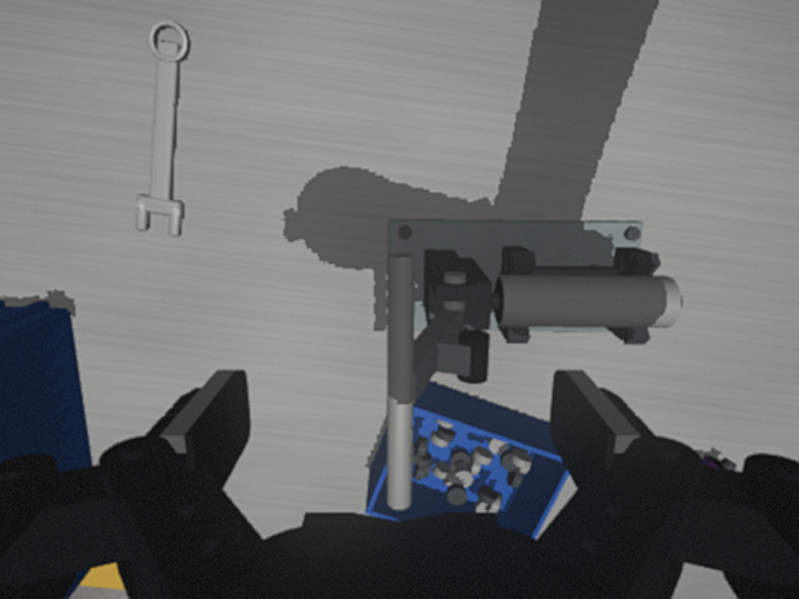

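```bash
python3 - <<'E'
from h import *
C=wc('b1'); f=lambda p:(p[0]/1.56-.3,p[1]/1.56-.3)
st=read_state();q=R.from_quat(st['ee_rot']).as_matrix()
for z in (225,233,240):
  for p in [(401,254),(399.5,511)]:
    P=plane(C,f(p),z); print(z,F(P),(q.T@(P-st['position'])).round(1))
S=cam('scene');D=cam('side')
s=get_image('scene');d=get_image('side')
cv2.imwrite('pics/s8.png',cv2.resize(s[110:220,160:280],None,fx=5,fy=5,interpolation=2))
cv2.imwrite('pics/d8.png',cv2.resize(d[100:220,220:340],None,fx=5,fy=5,interpolation=2))
E
```

```text
225 [ -59.9 -132.4  225. ] [24.6  0.2 72.2]
225 [  69.6 -133.3  225. ] [-104.9   -0.2   71.6]
233 [ -61.3 -132.5  233. ] [26.   0.2 64.2]
233 [  63.4 -133.3  233. ] [-98.6  -0.2  63.7]
240 [ -62.6 -132.5  240. ] [27.3  0.2 57.3]
240 [  57.9 -133.3  240. ] [-93.1  -0.2  56.7]
```

View pics/s8.png

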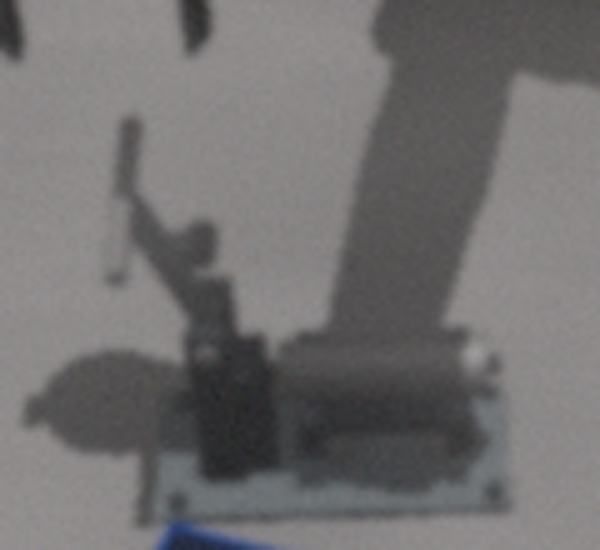

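>>> send_rows:
  translation:
    - [0, 0, 0.03]
    - [0, 0, 0.055]
    - [0, 0, 0.06]
    - [0, 0, 0.06]
    - [0, 0, 0.06]
  yaw: [-0.2, -0.2, -0.2, -0.2, -0.2]
  fingers: [0, 0, 0, 0, 0]

```text
clock: 15.9
position: [538.6, -222.7, 239.2]
ee_rot: [-0.065, 0.998, 0.001, -0.001]
contact_force: [0.4, 0.1, 0.5]
gripper_width: 85.3
```

```bash
python3 - <<'E'
from h import *
goto(W(-34,-133,214),97.47); snap('b2')
E
```

```text
t 15.9 pos [ 538.6 -222.7  239.2] y-az 97.5 tilt [-0.002  0.002 -1.   ] j [-0.12  0.31 -0.08 -0.   -1.18 -1.32] F [0.37 0.1  0.48] w 85.3
shift [-0.0003  0.0002  0.0252] yaw 0.03
```

View pics/b2_x.png

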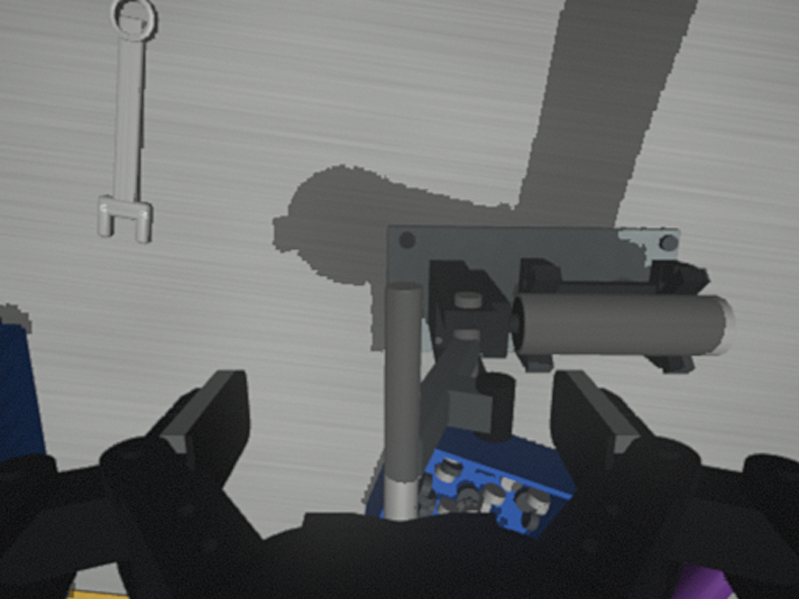

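```bash
python3 - <<'E'
from h import *
C1=wc('b1');C2=wc('b2'); f=lambda p:(p[0]/1.56-.3,p[1]/1.56-.3)
P,e=tri(C1,f((401,255)),C2,f((403.5,284)));print('bar end',F(P),e)
st=read_state();q=R.from_quat(st['ee_rot']).as_matrix()
P=plane(C2,f((403.5,285)),237);print(F(P),(q.T@(P-st['position'])).round(1))
P=plane(C2,f((401.5,400)),237);print(F(P),(q.T@(P-st['position'])).round(1))
print('roller',[F(plane(C2,f(p),85.5)) for p in[(512,325)]])
E
```

```text
bar end [ -59.2 -132.4  223.4] 0.02880005372343658
[ -62.2 -132.6  237. ] [28.   0.7  2.4]
[ -24.8 -133.   237. ] [-9.3  0.2  2.4]
roller [array([  0.6, -63.6,  85.5])]
```

>>> send_rows:
  translation:
    - [0, 0, 0.015]
    - [0, 0, 0.027]
    - [0, 0, 0.027]
    - [0, 0, 0.027]
  yaw: [0, 0, 0, 0]
  fingers: [0, 0, 0, 0]

```text
clock: 16.35
position: [538.8, -222.8, 212.7]
ee_rot: [-0.065, 0.998, 0.001, -0.0]
contact_force: [0.1, -0.1, -0.9]
gripper_width: 85.1
```

>>> send_rows:
  translation:
    - [0, 0, 0]
    - [0, 0, 0]
    - [0, 0, 0]
    - [0, 0, 0]
    - [0, 0, 0]
    - [0, 0, 0]
    - [0, 0, 0]
    - [0, 0, 0]
    - [0, 0, 0]
    - [0, 0, 0]
  yaw: [0, 0, 0, 0, 0, 0, 0, 0, 0, 0]
  fingers: [100, 180, 190, 200, 210, 220, 255, 255, 255, 255]

```text
clock: 17.35
position: [538.7, -221.9, 212.9]
ee_rot: [-0.065, 0.998, 0.002, -0.0]
contact_force: [-1.0, 4.8, 3.5]
gripper_width: 9.9
```

```bash
python3 - <<'E'
from h import *
goto(W(-34,-133,214),97.47); print(F(read_state()['position'])); snap('b3')
E
```

```text
t 17.35 pos [ 538.7 -221.9  212.9] y-az 97.51 tilt [-0.001  0.003 -1.   ] j [-0.11  0.33 -0.12 -0.   -1.12 -1.32] F [-1.    4.81  3.48] w 9.9
shift [-0.0001 -0.0005 -0.0011] yaw 0.04
[ -34.1 -132.5  212.9]
```

View pics/b3_x.png

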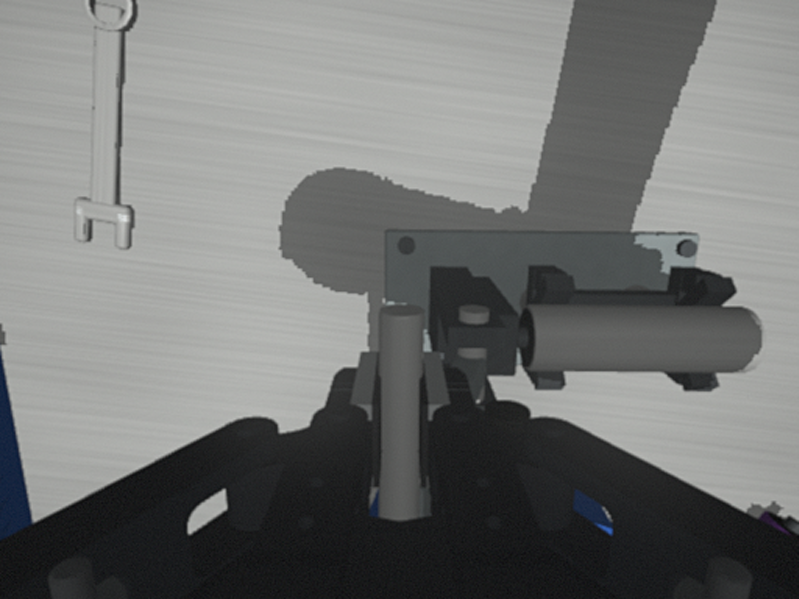

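```bash
cat >> h.py <<'E'
T0=np.array([-132.5,212.9]); th0=1.886
CC=T0-108*np.array([np.cos(th0),np.sin(th0)])
def arc(ths):
    st=read_state(); p=F(st['position']); d=np.array([p[1],p[2]])-CC
    fy=st['contact_force'][:2]@Y_
    print('t',round(st['clock'],2),'F',p,'theta',np.arctan2(d[1],d[0]).round(3),'r',np.hypot(*d).round(2),'force y,z',fy.round(1),st['contact_force'][2].round(1),'tq',st['wrist_torque'].round(2),'w',round(st['gripper_width'],1))
    for t in ths:
        g=CC+108*np.array([np.cos(t),np.sin(t)])-np.array([p[1],p[2]])
        print(t,'tool y,z',(g/1000*np.array([1,-1])).round(4))
E
python3 - <<'E'
from h import *
arc([1.83,1.77,1.7,1.62,1.55])
E
```

```text
t 17.4 F [ -34.1 -132.5  212.9] theta 1.886 r 108.0 force y,z 5.5 3.6 tq [ 1.55  0.29 -0.04] w 9.9
1.83 tool y,z [ 0.0058 -0.0017]
1.77 tool y,z [ 0.0121 -0.0032]
1.7 tool y,z [ 0.0196 -0.0044]
1.62 tool y,z [ 0.0282 -0.0052]
1.55 tool y,z [ 0.0357 -0.0053]
```

>>> send_rows:
  translation:
    - [0, 0.0058, -0.0017]
    - [0, 0.0121, -0.0032]
    - [0, 0.0196, -0.0044]
    - [0, 0.0282, -0.0052]
    - [0, 0.0357, -0.0053]
    - [0, 0.0357, -0.0053]
  yaw: [0, 0, 0, 0, 0, 0]
  fingers: [255, 255, 255, 255, 255, 255]

```text
clock: 18.0
position: [534.4, -185.7, 220.3]
ee_rot: [-0.066, 0.998, 0.001, 0.001]
contact_force: [-1.4, -1.3, 7.5]
gripper_width: 10.3
```

```bash
python3 - <<'E'
from h import *
arc([1.47,1.39,1.31,1.23,1.15])
E
```

```text
t 18.0 F [-33.6 -96.1 220.3] theta 1.544 r 110.12 force y,z -1.1 7.5 tq [-0.68  0.37 -0.15] w 10.3
1.47 tool y,z [0.0079 0.0026]
1.39 tool y,z [0.0165 0.0038]
1.31 tool y,z [0.0249 0.0057]
1.23 tool y,z [0.0332 0.0083]
1.15 tool y,z [0.0412 0.0115]
```

```bash
sed -i 's/^CC=.*/CC=np.array([-94.,112.3])/' h.py; python3 - <<'E'
from h import *
arc([1.52,1.45,1.37,1.3])
E
```

```text
t 18.0 F [-33.6 -96.1 220.3] theta 1.59 r 108.02 force y,z -1.1 7.5 tq [-0.68  0.37 -0.15] w 10.3
1.52 tool y,z [0.0076 0.0001]
1.45 tool y,z [0.0151 0.0008]
1.37 tool y,z [0.0236 0.0022]
1.3 tool y,z [0.031  0.0039]
```

>>> send_rows:
  translation:
    - [0, 0.0076, 0]
    - [0, 0.0151, 0.0008]
    - [0, 0.0236, 0.0022]
    - [0, 0.031, 0.0039]
    - [0, 0.031, 0.0039]
  yaw: [0, 0, 0, 0, 0]
  fingers: [255, 255, 255, 255, 255]

```text
clock: 18.5
position: [530.5, -153.6, 216.5]
ee_rot: [-0.067, 0.998, 0.001, 0.001]
contact_force: [1.3, -0.2, 3.6]
gripper_width: 9.8
```

```bash
python3 - <<'E'
from h import *
arc([1.25,1.18,1.1,1.03]); snap('b4')
E
```

```text
t 18.5 F [-33.3 -63.7 216.5] theta 1.288 r 108.52 force y,z -0.3 3.6 tq [-0.32 -0.14 -0.17] w 9.8
1.25 tool y,z [0.0038 0.0017]
1.18 tool y,z [0.0108 0.0043]
1.1 tool y,z [0.0187 0.0079]
1.03 tool y,z [0.0253 0.0116]
```

View pics/b4_x.png

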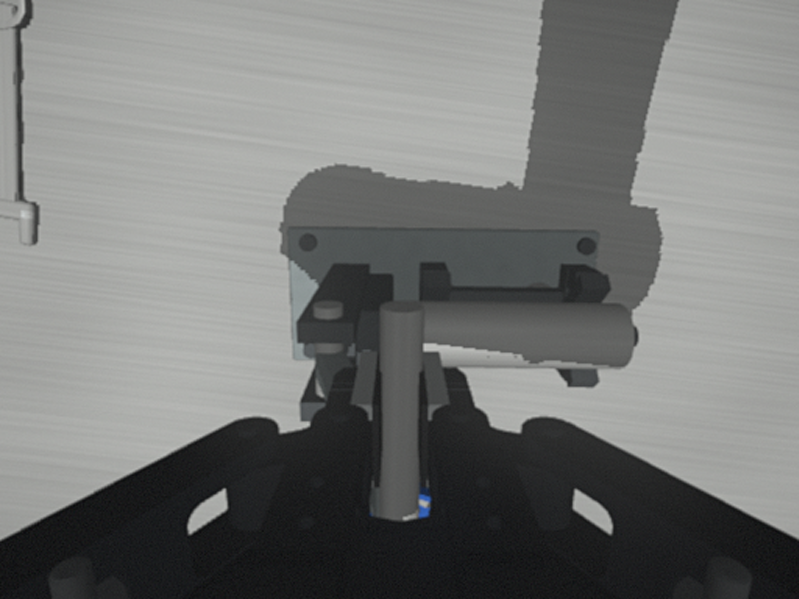

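```bash
python3 - <<'E'
from h import *
from scipy.optimize import least_squares
p=np.array([[-132.5,212.9],[-96.1,220.3],[-63.7,216.5]])
print(least_squares(lambda c:np.hypot(*(p-c).T)-108,[-95,112]).x, least_squares(lambda c:np.hypot(*(p[1:]-c).T)-108,[-95,112]).x)
E
```

```text
[-92.7575207 112.4343385] [-92.33613257 112.36560649]
```

```bash
python3 - <<'E'
from h import *
for k in('b3','b4'):
  im=cv2.imread(f'pics/{k}.png')
  cv2.imwrite(f'pics/{k}z.png',cv2.resize(cv2.convertScaleAbs(im[185:335,220:295],alpha=1.8,beta=10),None,fx=4,fy=4,interpolation=2))
a=np.hstack([cv2.imread('pics/b3z.png'),cv2.imread('pics/b4z.png')]);cv2.imwrite('pics/bz.png',a)
E
```

```text
(no output)
```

View pics/bz.png

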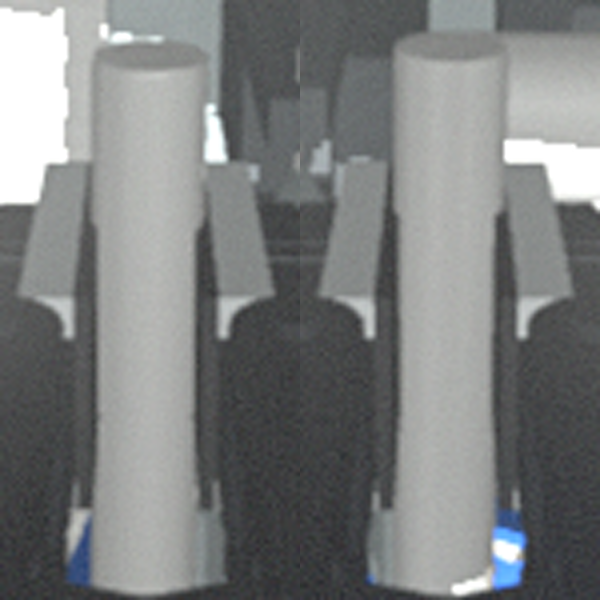

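```bash
sed -i 's/^CC=.*/CC=np.array([-92.7,112.4])/' h.py; python3 - <<'E'
from h import *
arc([1.22,1.14,1.06,.98,.9])
E
```

```text
t 18.55 F [-33.3 -64.1 216.7] theta 1.303 r 108.15 force y,z 0.2 4.9 tq [-0.2  -0.2  -0.16] w 9.9
1.22 tool y,z [0.0085 0.0029]
1.14 tool y,z [0.0165 0.0062]
1.06 tool y,z [0.0242 0.0101]
0.98 tool y,z [0.0316 0.0146]
0.9 tool y,z [0.0385 0.0197]
```

>>> send_rows:
  translation:
    - [0, 0.0085, 0.0029]
    - [0, 0.0165, 0.0062]
    - [0, 0.0242, 0.0101]
    - [0, 0.0316, 0.0146]
    - [0, 0.0385, 0.0197]
    - [0, 0.0385, 0.0197]
  yaw: [0, 0, 0, 0, 0, 0]
  fingers: [255, 255, 255, 255, 255, 255]

```text
clock: 19.15
position: [525.7, -114.4, 195.9]
ee_rot: [-0.067, 0.998, 0.002, 0.001]
contact_force: [4.7, -0.2, -1.4]
gripper_width: 9.6
```

```bash
python3 - <<'E'
from h import *
arc([.82,.74,.66,.58,.5])
from scipy.optimize import least_squares
q=F(read_state()['position'])[1:]
p=np.array([[-132.5,212.9],[-96.1,220.3],[-63.9,216.6],q])
print(least_squares(lambda c:np.hypot(*(p-c).T)-108,[-95,112]).x, least_squares(lambda c:np.hypot(*(p[2:]-c).T)-108,[-95,112]).x)
E
```

```text
t 19.15 F [-32.9 -24.3 195.9] theta 0.884 r 107.94 force y,z -0.8 -1.4 tq [-0.05 -1.24 -0.12] w 9.6
0.82 tool y,z [0.0053 0.0045]
0.74 tool y,z [0.0114 0.0107]
0.66 tool y,z [0.0169 0.0173]
0.58 tool y,z [0.0219 0.0243]
0.5 tool y,z [0.0264 0.0317]
[-92.79502151 112.4389766 ] [-93.04919765 112.60805667]
```

>>> send_rows:
  translation:
    - [0, 0.0053, 0.0045]
    - [0, 0.0114, 0.0107]
    - [0, 0.0169, 0.0173]
    - [0, 0.0219, 0.0243]
    - [0, 0.0264, 0.0317]
    - [0, 0.0264, 0.0317]
  yaw: [0, 0, 0, 0, 0, 0]
  fingers: [255, 255, 255, 255, 255, 255]

```text
clock: 19.75
position: [522.6, -89.0, 162.7]
ee_rot: [-0.067, 0.998, 0.001, 0.001]
contact_force: [7.2, -6.4, -5.6]
gripper_width: 9.5
```

```bash
python3 - <<'E'
from h import *
arc([.44,.38,.32,.26,.22]); snap('b5')
d=get_image('scene');cv2.imwrite('pics/s9.png',cv2.resize(d[110:220,160:280],None,fx=5,fy=5,interpolation=2))
E
```

```text
t 19.75 F [-32.7   1.4 162.7] theta 0.491 r 106.7 force y,z -7.3 -5.6 tq [-2.21 -2.02 -0.13] w 9.5
0.44 tool y,z [0.0036 0.0043]
0.38 tool y,z [0.0062 0.0102]
0.32 tool y,z [0.0084 0.0163]
0.26 tool y,z [0.0103 0.0225]
0.22 tool y,z [0.0113 0.0267]
```

View pics/b5_x.png

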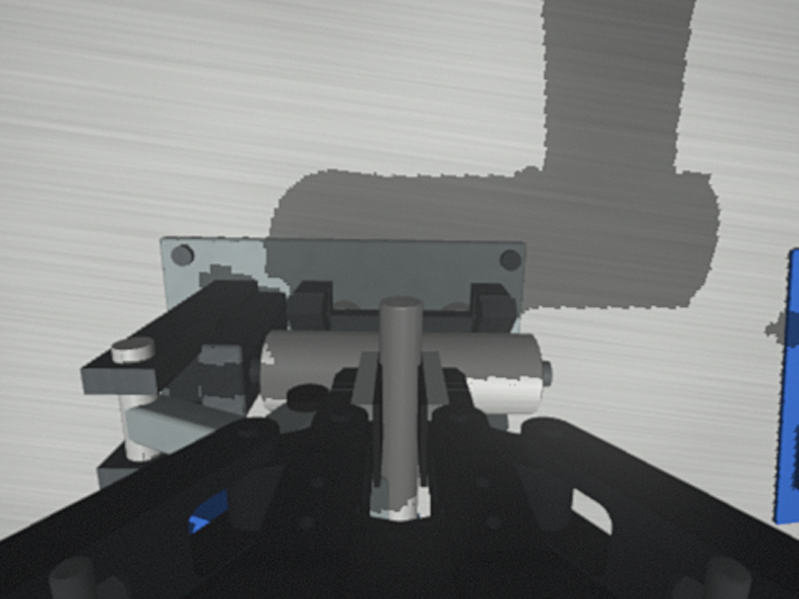

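View pics/s9.png

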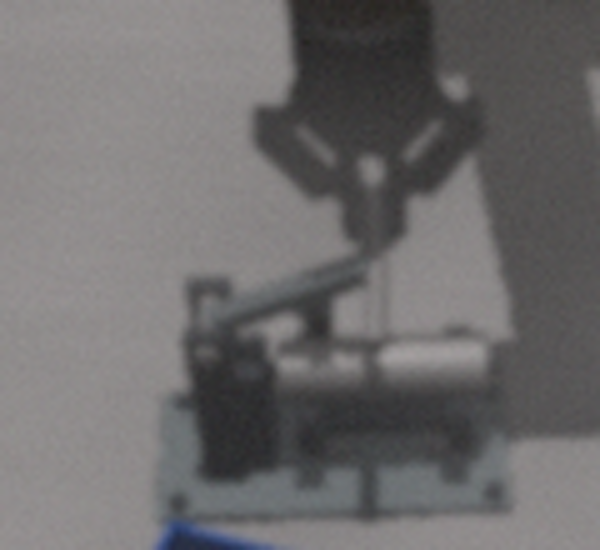

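```bash
python3 - <<'E'
from h import *
im=cv2.imread('pics/b5.png')
b=cv2.resize(cv2.convertScaleAbs(im[185:335,220:295],alpha=1.8,beta=10),None,fx=4,fy=4,interpolation=2)
cv2.imwrite('pics/bz2.png',np.hstack([cv2.imread('pics/b4z.png'),b]))
E
```

```text
(no output)
```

View pics/bz2.png

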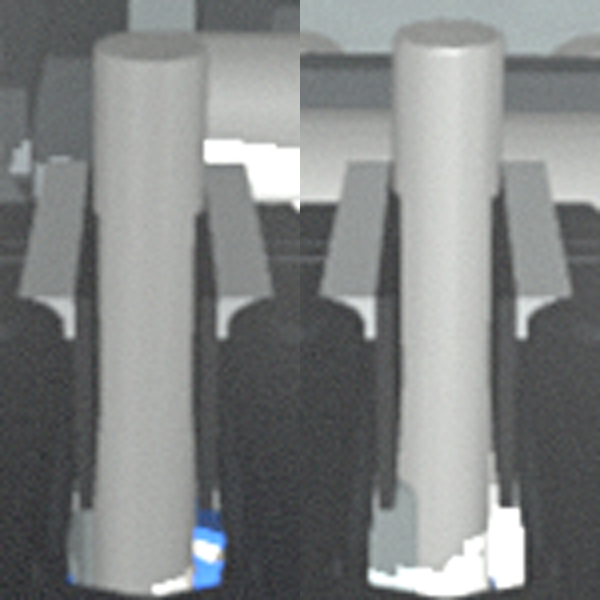

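>>> send_rows:
  translation:
    - [0, -0.001, 0.002]
    - [0, 0, 0.0051]
    - [0, 0.001, 0.008]
    - [0, 0.002, 0.0106]
    - [0, 0.002, 0.0106]
  yaw: [0, 0, 0, 0, 0]
  fingers: [255, 255, 255, 255, 255]

```text
clock: 20.35
position: [522.0, -85.3, 151.7]
ee_rot: [-0.067, 0.998, 0.003, 0.001]
contact_force: [2.5, 4.4, 0.3]
gripper_width: 10.0
```

```bash
python3 - <<'E'
from h import *
arc([.3]); snap('b6')
p=F(read_state()['position']); th=np.arccos((p[1]+98.5)/108);print('true th',th,'offset',130+108*np.sin(th)-p[2])
im=cv2.imread('pics/b6.png')
b=cv2.resize(cv2.convertScaleAbs(im[185:335,220:295],alpha=1.8,beta=10),None,fx=4,fy=4,interpolation=2)
cv2.imwrite('pics/bz3.png',np.hstack([cv2.imread('pics/bz2.png')[:,300:],b]))
E
```

```text
t 20.35 F [-32.8   5.1 151.7] theta 0.382 r 105.4 force y,z 4.0 0.3 tq [ 1.5  -0.61 -0.16] w 10.0
0.3 tool y,z [0.0054 0.0074]
true th 0.28642772473811606 offset 8.712948071269665
```

View pics/bz3.png

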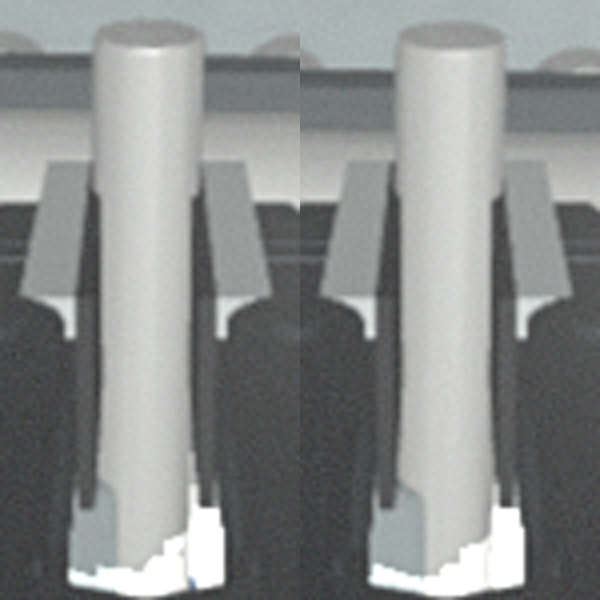

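View pics/b6_x.png

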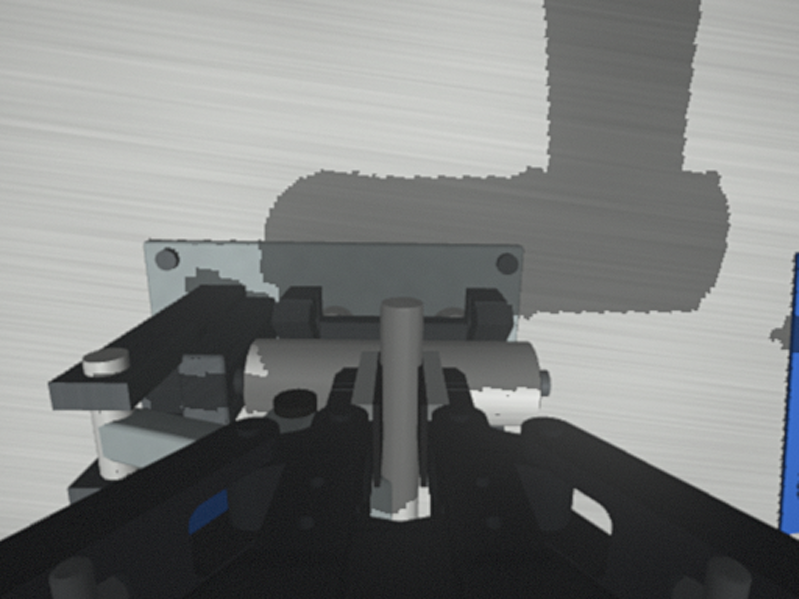

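>>> send_rows:
  translation:
    - [0, 0, 0.002]
    - [0, 0.001, 0.005]
    - [0, 0.0015, 0.008]
    - [0, 0.002, 0.011]
    - [0, 0.002, 0.011]
  yaw: [0, 0, 0, 0, 0]
  fingers: [255, 255, 255, 255, 255]

```text
clock: 20.9
position: [521.8, -82.4, 140.1]
ee_rot: [-0.067, 0.998, 0.003, 0.001]
contact_force: [1.8, 4.3, 1.1]
gripper_width: 9.3
```

>>> send_rows:
  translation:
    - [0, 0, 0.001]
    - [0, 0.0003, 0.002]
    - [0, 0.0003, 0.002]
  yaw: [0, 0, 0]
  fingers: [255, 255, 255]

```text
clock: 21.2
position: [521.7, -81.9, 138.0]
ee_rot: [-0.067, 0.998, 0.003, 0.001]
contact_force: [1.7, 2.8, 1.3]
gripper_width: 9.6
```

>>> send_rows:
  translation:
    - [0, 0, 0.001]
    - [0, 0.0003, 0.002]
    - [0, 0.0003, 0.002]
  yaw: [0, 0, 0]
  fingers: [255, 255, 255]

```text
clock: 21.5
position: [521.7, -81.6, 136.0]
ee_rot: [-0.067, 0.998, 0.003, 0.001]
contact_force: [1.4, 3.5, 2.0]
gripper_width: 9.3
```

>>> send_rows:
  translation:
    - [0, 0, 0.0007]
    - [0, 0.0002, 0.0015]
    - [0, 0.0002, 0.0015]
  yaw: [0, 0, 0]
  fingers: [255, 255, 255]

```text
clock: 21.8
position: [521.5, -81.2, 133.9]
ee_rot: [-0.066, 0.998, 0.004, 0.001]
contact_force: [3.0, 4.0, -0.9]
gripper_width: 9.7
```

>>> send_rows:
  translation:
    - [0, 0, 0.0007]
    - [0, 0.0002, 0.0015]
    - [0, 0.0002, 0.0015]
  yaw: [0, 0, 0]
  fingers: [255, 255, 255]

```text
clock: 22.1
position: [521.5, -81.0, 132.3]
ee_rot: [-0.066, 0.998, 0.004, 0.001]
contact_force: [3.8, 3.0, 0.4]
gripper_width: 9.7
```

>>> send_rows:
  translation:
    - [0, 0, 0.0007]
    - [0, 0.0002, 0.0015]
    - [0, 0.0002, 0.0015]
  yaw: [0, 0, 0]
  fingers: [255, 255, 255]

```text
clock: 22.4
position: [521.5, -80.9, 130.8]
ee_rot: [-0.067, 0.998, 0.004, 0.001]
contact_force: [1.5, 3.2, 0.1]
gripper_width: 9.5
```

>>> send_rows:
  translation:
    - [0, 0, 0.0007]
    - [0, 0.0001, 0.0014]
    - [0, 0.0001, 0.0014]
  yaw: [0, 0, 0]
  fingers: [255, 255, 255]

```text
clock: 22.7
position: [521.5, -80.7, 129.4]
ee_rot: [-0.067, 0.998, 0.003, 0.001]
contact_force: [2.1, 5.2, 0.4]
gripper_width: 9.6
```

```bash
python3 - <<'E'
from h import *
arc([]); snap('b7')
p=F(read_state()['position']); print(np.arccos((p[1]+98.5)/108))
d=get_image('scene');cv2.imwrite('pics/s10.png',cv2.resize(d[130:220,180:280],None,fx=6,fy=6,interpolation=2))
E
```

```text
t 22.7 F [-32.7   9.7 129.4] theta 0.165 r 103.8 force y,z 4.9 0.4 tq [ 0.91 -0.59 -0.24] w 9.6
nan<stdin>:3: RuntimeWarning: invalid value encountered in arccos
```

View pics/b7_x.png

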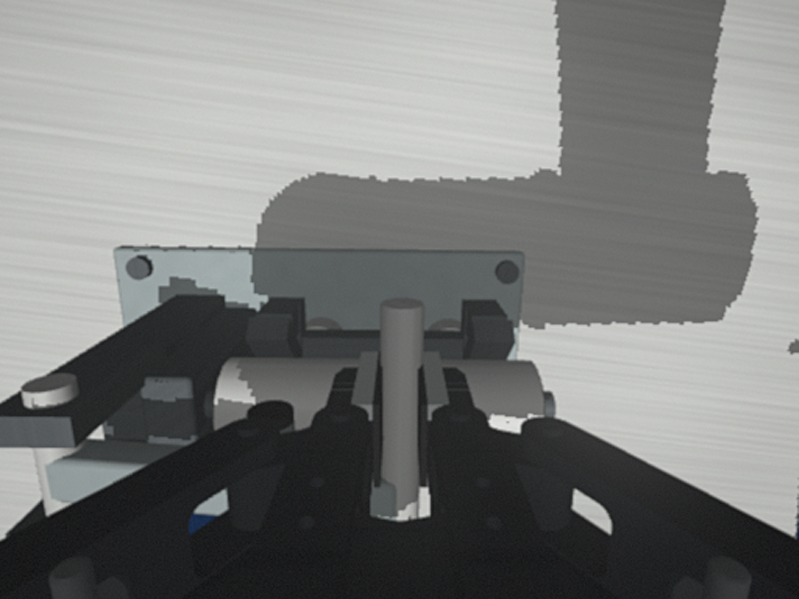

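View pics/s10.png

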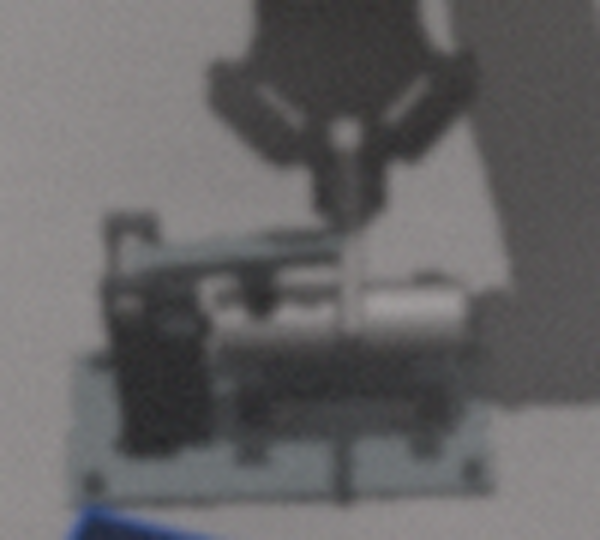

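>>> send_rows:
  translation:
    - [0, 0, 0.0007]
    - [0, 0, 0.0014]
    - [0, 0, 0.0014]
  yaw: [0, 0, 0]
  fingers: [255, 255, 255]

```text
clock: 23.1
position: [521.5, -80.6, 128.1]
ee_rot: [-0.067, 0.998, 0.004, 0.001]
contact_force: [1.9, 4.5, 1.6]
gripper_width: 9.6
```

>>> send_rows:
  translation:
    - [0, 0, 0.0007]
    - [0, 0, 0.0014]
    - [0, 0, 0.0014]
  yaw: [0, 0, 0]
  fingers: [255, 255, 255]

```text
clock: 23.4
position: [521.5, -80.6, 127.0]
ee_rot: [-0.067, 0.998, 0.004, 0.001]
contact_force: [1.0, 5.3, 3.2]
gripper_width: 9.6
```

>>> send_rows:
  translation:
    - [0, 0, 0.0007]
    - [0, 0, 0.0014]
    - [0, 0, 0.0014]
  yaw: [0, 0, 0]
  fingers: [255, 255, 255]

```text
clock: 23.7
position: [521.6, -80.4, 126.1]
ee_rot: [-0.067, 0.998, 0.004, 0.001]
contact_force: [1.3, 5.7, 3.3]
gripper_width: 9.4
```

>>> send_rows:
  translation:
    - [0, 0, 0.0005]
    - [0, 0, 0.001]
    - [0, 0, 0.001]
  yaw: [0, 0, 0]
  fingers: [255, 255, 255]

```text
clock: 24.0
position: [521.6, -80.3, 125.8]
ee_rot: [-0.067, 0.998, 0.004, 0.001]
contact_force: [0.0, 5.0, 6.0]
gripper_width: 9.6
```

>>> send_rows:
  translation:
    - [0, 0, 0.0005]
    - [0, 0, 0.001]
    - [0, 0, 0.001]
  yaw: [0, 0, 0]
  fingers: [255, 255, 255]

```text
clock: 24.3
position: [521.6, -80.3, 125.7]
ee_rot: [-0.067, 0.998, 0.004, 0.001]
contact_force: [-0.8, 5.5, 7.8]
gripper_width: 9.8
```

```bash
python3 - <<'E'
from h import *
arc([]); snap('b8')
d=get_image('scene');cv2.imwrite('pics/s11.png',cv2.resize(d[130:220,180:280],None,fx=6,fy=6,interpolation=2))
E
```

```text
t 24.3 F [-32.6  10.1 125.7] theta 0.129 r 103.66 force y,z 5.6 7.8 tq [ 1.5   0.16 -0.15] w 9.8
```

View pics/b8_x.png

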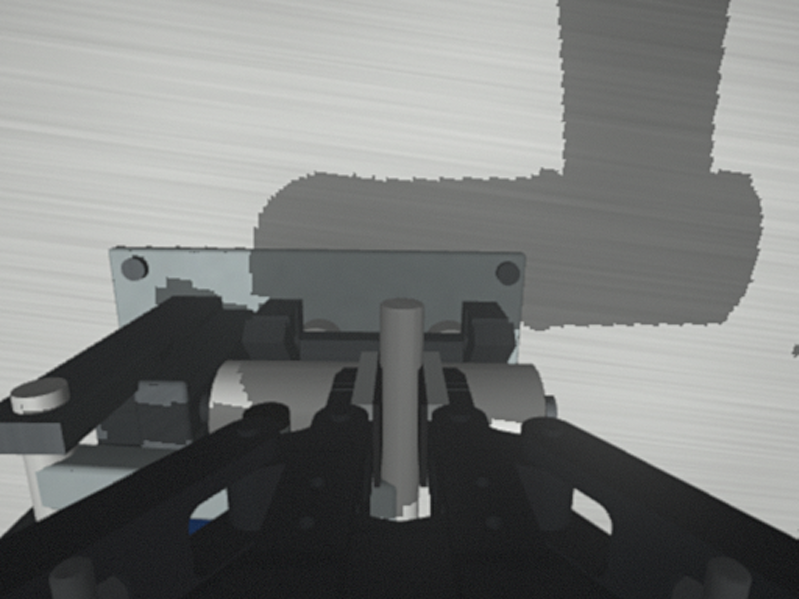

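View pics/s11.png

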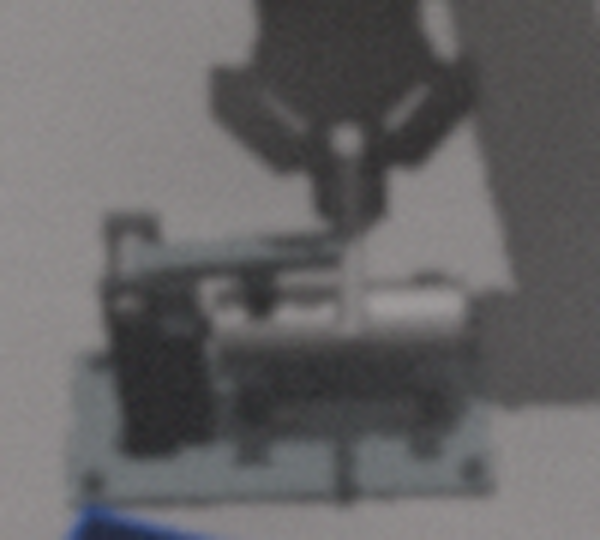

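>>> send_rows:
  translation:
    - [0, 0, 0]
    - [0, 0, 0]
    - [0, 0, 0]
    - [0, 0, 0]
    - [0, 0, 0]
    - [0, 0, 0]
  yaw: [0, 0, 0, 0, 0, 0]
  fingers: [255, 230, 200, 150, 110, 110]

```text
clock: 25.0
position: [520.9, -80.8, 125.1]
ee_rot: [-0.067, 0.998, 0.003, 0.0]
contact_force: [0.1, -0.2, -0.1]
gripper_width: 48.4
```

```bash
python3 - <<'E'
from h import *
arc([]); snap('b9')
E
```

```text
t 25.0 F [-33.3   9.7 125.1] theta 0.123 r 103.18 force y,z -0.2 -0.1 tq [-0.01 -0.01  0.02] w 48.4
```

View pics/b9_x.png

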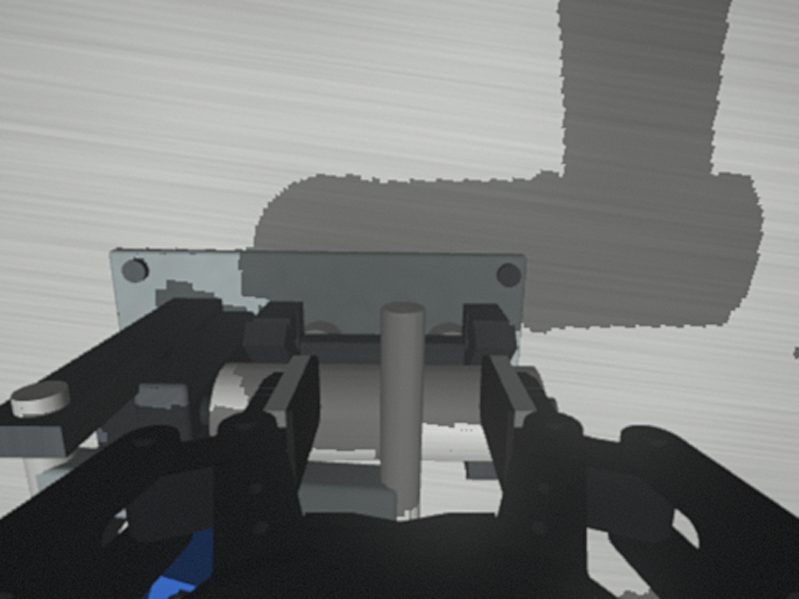

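Released cleanly: the bar stands free between the fingers and the force is zero. Now straight up.

>>> send_rows:
  translation:
    - [0, 0, -0.01]
    - [0, 0, -0.03]
    - [0, 0, -0.06]
    - [0, 0, -0.1]
    - [0, 0, -0.14]
    - [0, 0, -0.17]
    - [0, 0, -0.17]
    - [0, 0, -0.17]
  yaw: [0, 0, 0, 0, 0, 0, 0, 0]
  fingers: [110, 110, 110, 110, 110, 110, 110, 110]

```text
clock: 25.85
position: [520.8, -81.8, 296.3]
ee_rot: [-0.067, 0.998, 0.004, 0.002]
contact_force: [0.2, -0.1, -1.9]
gripper_width: 48.3
```

```bash
python3 - <<'E'
from h import *
arc([]); snap('c1')
s=get_image('scene');cv2.imwrite('pics/s12f.png',s);cv2.imwrite('pics/s12.png',cv2.resize(s[120:230,170:290],None,fx=5,fy=5,interpolation=2))
E
```

```text
t 25.85 F [-33.5   8.7 296.3] theta 1.067 r 210.0 force y,z -0.1 -1.9 tq [0.02 0.04 0.06] w 48.3
```

View pics/c1_x.png

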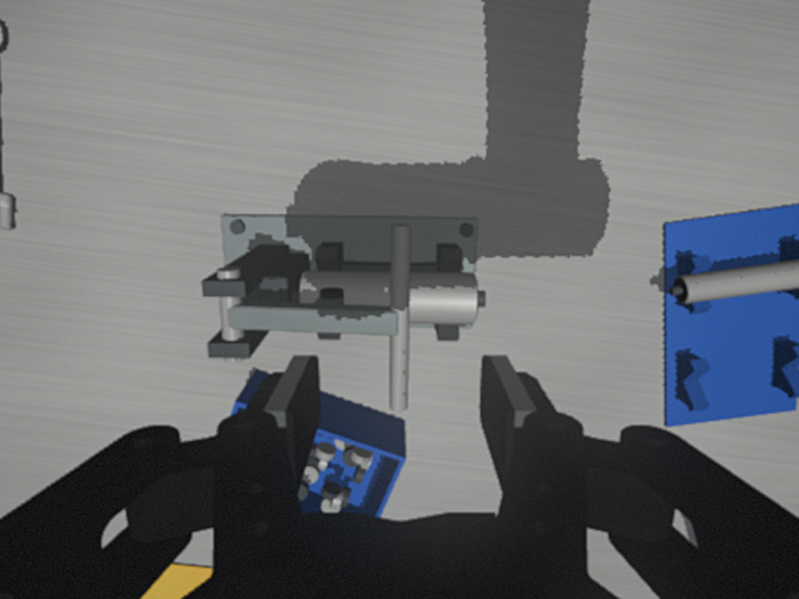

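View pics/s12.png

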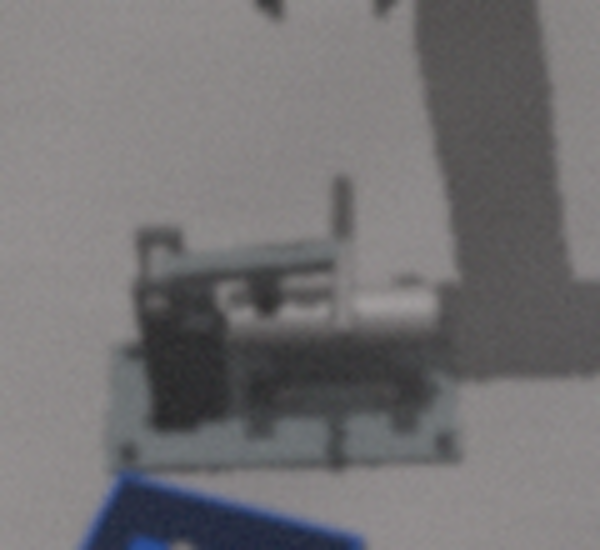

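```bash
python3 - <<'E'
from h import *
C=wc('c1'); f=lambda p:(p[0]/1.56-.3,p[1]/1.56-.3)
print('stub+ tip',F(plane(C,f((486.5,299)),85.2)),'body + end',F(plane(C,f((478,300)),88)), 'base +y edge',[F(plane(C,f(p),8)) for p in[(477.5,222),(222,218)]])
C=wc('b9');print('b9 stub',F(plane(C,f((549,405)),85.2)))
C=wc('b3');print('b3 body+ end',F(plane(C,f((761,338)),90)),F(plane(C,f((522,338)),90)))
im=cv2.imread('pics/c1.png');cv2.imwrite('pics/c1z.png',cv2.resize(cv2.convertScaleAbs(im[125:245,125:325],alpha=1.7,beta=10),None,fx=4,fy=4,interpolation=2))
E
```

```text
stub+ tip [ 1.5 73.5 85.2] body + end [ 1.5 66.8 88. ] base +y edge [array([-45.2,  76.8,   8. ]), array([ -47.6, -140.8,    8. ])]
b9 stub [-2.6 69.5 85.2]
b3 body+ end [-1.8 70.2 90. ] [ -1.7 -63.9  90. ]
```

View pics/c1z.png

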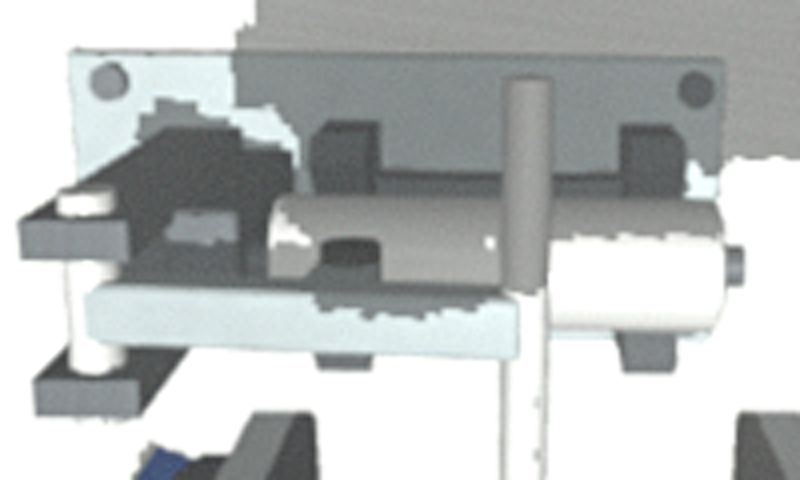

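```bash
python3 - <<'E'
from h import *
goto(W(0,130,160),187.47)
E
```

```text
t 25.95 pos [520.2 -81.8 294.3] y-az 97.67 tilt [-0.002  0.007 -1.   ] j [ 0.15  0.18 -0.12 -0.01 -1.27 -1.58] F [-0.39  0.57 -0.67] w 48.5
shift [-0.0347  0.1201  0.1351] yaw -89.8
```

>>> send_rows:
  translation:
    - [-0.003, 0.02, 0]
    - [-0.006, 0.04, 0]
    - [-0.01, 0.06, 0]
    - [-0.015, 0.09, 0]
    - [-0.035, 0.12, 0.01]
    - [-0.035, 0.12, 0.03]
    - [-0.035, 0.12, 0.06]
    - [-0.035, 0.12, 0.09]
    - [-0.035, 0.12, 0.12]
    - [-0.035, 0.12, 0.135]
    - [-0.035, 0.12, 0.135]
    - [-0.035, 0.12, 0.135]
  yaw: [-8, -16, -24, -32, -40, -48, -56, -64, -72, -80, -88, -89.8]
  fingers: [110, 110, 110, 110, 110, 110, 110, 110, 110, 110, 110, 110]

```text
clock: 27.15
position: [537.3, 42.2, 157.8]
ee_rot: [0.753, -0.658, -0.004, 0.0]
contact_force: [-0.0, 0.8, 0.1]
gripper_width: 48.6
```

>>> send_rows:
  translation:
    - [0, 0, 0]
    - [0, 0, 0]
    - [0, 0, 0]
  yaw: [0, 0, 0]
  fingers: [110, 110, 110]

```text
clock: 27.45
position: [537.0, 42.1, 157.2]
ee_rot: [0.753, -0.659, -0.004, 0.001]
contact_force: [0.5, -0.3, 0.4]
gripper_width: 48.5
```

```bash
python3 - <<'E'
from h import *
goto(W(0,130,160),187.47); snap('c2')
im=cv2.imread('pics/c2.png');cv2.imwrite('pics/c2z.png',cv2.resize(cv2.convertScaleAbs(im[0:190,170:350],alpha=1.6,beta=10),None,fx=3,fy=3,interpolation=2))
E
```

```text
t 27.45 pos [537.   42.1 157.2] y-az -172.38 tilt [-0.008  0.005 -1.   ] j [ 0.38  0.31 -0.3  -0.01 -0.96 -0.24] F [ 0.52 -0.28  0.44] w 48.5
shift [-0.0005 -0.0014 -0.0028] yaw 0.15
```

View pics/c2z.png

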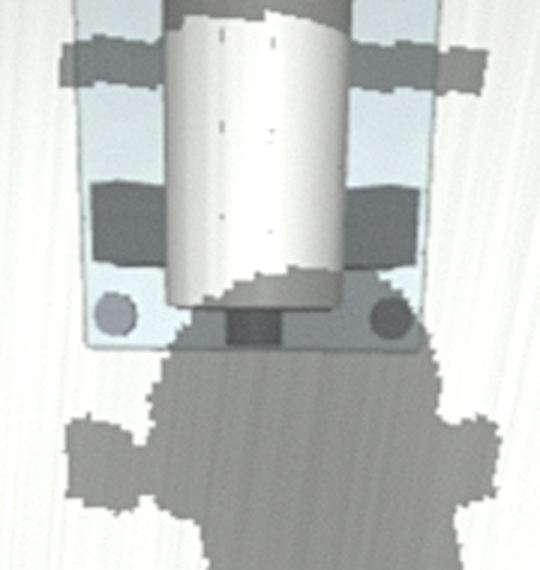

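```bash
python3 - <<'E'
from h import *
C=wc('c2'); f=lambda p:(p[0]/3+170-.3,p[1]/3-.3)
g=lambda p,z:F(plane(C,f(p),z))
print('base edge',g((120,348),8),g((400,350),8),'sides',g((82,250),8),g((425,250),8))
print('V top edges (37,53)',g((128,184),86),g((128,264),86),g((385,186),86),g((385,268),86))
print('stub tip low..',g((253,345),85),g((253,345),80),'body end',g((253,308),95),g((253,308),85))
print('x body',g((165,250),90),g((346,250),90),g((165,100),90),g((352,100),90))
print('cam',F(C[2]))
E
```

```text
base edge [40.5 75.9  8. ] [-41.9  76.2   8. ] sides [50.5 48.6  8. ] [-47.8  48.1   8. ]
V top edges (37,53) [27.3 39.4 86. ] [27.8 55.2 86. ] [-25.7  39.5  86. ] [-26.4  55.7  86. ]
stub tip low.. [ 1.4 71.7 85. ] [ 1.4 71.9 80. ] body end [ 1.4 63.9 95. ] [ 1.4 64.  85. ]
x body [19.6 52.5 90. ] [-17.7  52.4  90. ] [19.  24.3 90. ] [-18.1  24.1  90. ]
cam [  1.4  62.9 299. ]
```

```bash
python3 -c "
from bench import *
print(job_done(), read_state()['clock'])"
```

```text
the job is handed in; nothing more can be done
the job is handed in; nothing more can be done
```

The thick roller is seated in the V-rests, butted against the stop and released, and the hold-down's foot is resting on it. I handed the job in at about 27.5 s; the interface gives no verdict.

**Roller:** I gripped it 11 mm off its middle and lowered it in 2 mm steps. It met the rests with the TCP at about 66.5 mm, so its centre is about 85 mm above the table, at roughly 12 N contact force. I slid it 5 mm until the stop pushed back with 5 to 8 N, then let go.

**Hold-down:** I led the bar round, and lowered the foot in steps of 1 to 2 mm. It stalled on the roller with about 8 N at the bar, and I released it without a jerk.

**Last checks:** The roller is centred to within 0.5 mm across the rests. Its far end is within about 0.5 mm of where it should be with the near end on the stop. Wrist and scene pictures show the arm down on the roller. The wrist force was near zero and the gripper was clear of everything.

**What disagreed or was not measured:**
- **Bar path:** A first circle fit put the hinge about 6 mm too far forward. The bar had rolled about 10 mm towards the fingertips during the swing, so I corrected the path using the known hinge position.
- **Bar height:** The two wrist views, too close together, gave 223 mm. The fixed cameras gave 226 to 228 mm and the arm's radius 233 mm, so I gripped for about 231 mm.
- **Last view:** It carried a calibration bias of 1 to 2.5 mm, so I judged the roller's end position against the rest edges, not in absolute terms.
- **Foot force:** The force of the foot on the roller after release was not measured, only inferred from the arm's weight.
- **Bystanders:** I did not re-measure the thin roller, bin and wrench. Nothing came near them, and those in view looked unmoved.

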